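# Latch up the wet-panel carrier

### The arm

A 6-joint arm with a two-finger parallel gripper is mounted at the origin on a cart in front of the work surface, level with it; the furniture and walls round the work are solid. World frame = base frame: x ahead of the robot, y to its left, z up, the work surface at z = 0. Lengths are in m, angles in rad, forces in N, time in s.
With the tool pointing down it reaches from about 0.375 to 0.975 m from the base axis. Payload 3.8 kg.
Tool frame: the origin (TCP) lies at the very end of the fingers, on their centre line; the grasp point (between the pads) lies 19 mm behind it; z points along the fingers, y is the line along which they close (so a half turn about z gives the same grasp; the last joint's range is limited). The gripper opens to 85 mm and grips with 20 to 120 N. Pads are 22 mm wide; open, the fingers measure 114 mm over their backs; the gripper's body (76 mm by 85 mm) begins 54 mm behind the grasp point. The pads swing forward as they close: fully open they stand 13 mm farther back than shut.
Start: joints at [-1.207, 0.264, 1.604, -0, 1.274, -0.037], TCP at [0.263, -0.622, 0.231] pointing down, gripper open.
Joint ranges: [-2.63, 2.63], [-0.94, 2.18], [0.31, 2.57], [-1.31, 4.45], [0, 2.66], [-2.55, 2.55]. Speed limits (rad/s): [2.57, 2.57, 3.14, 3.14, 3.14, 3.14].

### API

Orientations are given as a rotation vector (axis times angle).
In Python, from bench import arm, cams, finish_job gives the robot as it stands.
- The arm moves only by the tool drive_tool, never from a script. Its argument "increments" is one flat list of numbers, 4 for each row, row after row: the shift along the tool's x, y, z in m, then the turn about the tool's z in rad. In form: [dx, dy, dz, spin, dx, dy, dz, spin, ...]. A call has 1 to 10 rows; each row shifts and turns the commanded pose from where the row before left it, along the tool's axes as they then stand; what a row does not reach is not made up. A row lasts 1/12 s, in which the tool goes at most 41.7 mm and 7.16 degrees, less where a joint would pass 70% of its speed; a pose out of reach is approached as far as the arm can. A call is refused whole if a number of a shift passes 0.0417 or a number of a turn 0.125, either way. A call with a gripper value outside its range is refused whole. "gripper" is the gripper's target within -1 to 1 (shut at 1, half-way at 0, fully open at -1), set as the call begins (left out, the last holds). The fingers move at their own pace and stop on an object; "grip_force" is the grip in N (left out, the last holds). Time passes only in rows, so rows that do not move let the fingers close. It gives the time, the measured TCP pose, the force, the opening and the grip force at its end, in the units of the state.
- arm.get_state(): the state, without advancing time (a new reading comes with each control period).
- cams.get_image(name): name is "scene" or "top" or "wrist"; returns a dict with "image" (400x640x3 uint8, red, green, blue), "vertical_fov" (degrees; the focal length in pixels is half the picture's height over the tangent of half this angle, whatever the lens; pixels are square), "cx", "cy" (the principal point, pixels), "cam_to_world" (4x4, takes a point from camera to world coordinates). Camera axes: x right, y up, looking along -z (the intrinsics and any distortion apply to the point x, -y, -z); pixel columns grow to the right and rows downward; lengths in m; the calibration is good to about 2 mm. A picture is of the moment at which its call begins. There is no depth.
- finish_job(): hands the job in; it is judged then, once.
The state is a dict: "clock": time; "joint_pos": joint angles; "joint_vel": joint speeds; "joint_efforts": joint torques, N m; "eef_pos": TCP position; "tool_rot": TCP orientation; "force": force on the tool from outside, world axes, zero at the start; "ft_torque": the same for the moment, N m; "grip_width": finger opening in m; "gripper_force": force on a finger pad.
Only numpy, scipy, OpenCV 4.12 (cv2) and the standard library are available. Lean on these libraries where they do the work, as an engineer would, in place of code of your own. Each camera call takes 0.05 s, during which the arm holds its last target. There are 200 camera calls.

### The job

The wooden wet-panel carrier standing on the bench is still ajar, with its draw latch open. Take the latch's claw by its thumb tab, set its hook down behind the keeper on the lid and draw it back gently until you feel it bite, then let go and swing the lever over and down, over centre, until it lies fully home on its rubber buffer and the lid is drawn in and held. The latch is a light one: do not haul or bear on the hooked claw with your hand (a kilo's pull is plenty, two spoil it), do not ram the lever on to its buffer, and leave the things standing around undisturbed.

Things in the scene. Friction and masses are not known exactly. Their poses are not given: they have to be found in the camera images.
- carrier: wooden box 135 mm deep (x), 236 mm long (y), on its long edge in a plywood cradle screwed to the bench; immovable. Origin on the bench under the middle of the parting line; +x runs across the box from the fixed half (90 mm thick, x < 0) to the lid half (45 mm, x > 0), +y along it to the end with the handle, z up. Tops of both halves at z = 176 mm; the latch is at y = 0, halfway along the top.
- lever_pivot (a point): axis of the lever, along the carrier's y, at x = -20, z = 187 mm in the carrier frame. The pin that carries the claw is on the lever 13 mm from this axis: in the direction of the lever's end, but 6 degrees below it when the lever is closed, so that the pull passes dead centre at about 0.1 rad of lever angle and then holds the lever down.
- lever (a joint): lever of the latch, steel plate 22 mm wide. 0 = closed, flat, pointing to the carrier's -x with its end on the buffer; grows as the end rises and swings over towards the lid (pi/2 = upright, stop at 2.5). Starts open, 1.65 to 1.9. A stiff pivot (0.04 N m) holds it where it is left. Swinging it down against the lid takes up to about 15 N at its end; it springs back if let go before dead centre.
- lever_end: thumb piece at the lever's free end, 20 mm long, 26 mm wide, 8.5 mm thick. Origin 52 mm from the lever axis and level with it when closed; x points along the lever to the pivot, y along the axis. The face to push (upper when closed, looking to the lid when upright) is 8 mm from the origin along +z, flush with the rest of the lever; the tip is 10 mm beyond the origin.
- claw: steel claw hinged on the lever's pin: two arms outside the lever (31 mm over all), a hook turned down, a tab turned up. Origin on the pin, x to the hook, z up when level. A light spring (0.5 to 1 N at the tab) lifts it clear: it jumps up when let go unless its hook bears on the keeper under some pull. Moving it moves the lever too (3 to 9 N drag). With fingers on it, keep its force on the keeper under 20 N.
- claw_tab (a point): where to pinch the claw from above: upper middle of its upright tab (31 mm wide along y, 5 mm thick, 20 mm tall), 63.3 mm ahead of the claw's pin and 15 mm above it, 8 mm under the tab's top edge. The claw may turn between the fingers. With the hook resting on the keeper plate this point is 21 to 23 mm above the lid's top.
- claw_hook (a point): tip of the claw's hook at its inner face (the one that bears), 55.5 mm ahead of the claw's pin and 4.5 mm below it; the hook is 28 mm wide and 3.6 mm thick, beyond this point
- keeper_plate: slotted steel plate 42 x 54 x 1.6 mm on the lid's top; origin at the middle of its underside, x, y, z as the carrier's. Clamped on it is the keeper, an upright dark bar 30 mm wide, 13 mm tall, leaning a little to +x. The hook goes down behind it and bears on its +x face, at x = -5 mm on average, but set by hand up to 4.5 mm either way (not measured: feel for it). Behind it the plate is flat to x = +20.
- lid (a joint): lid half, hinged along its foot; 0 = shut, grows as it opens. Foam pads push it ajar to a stop at 0.084 rad (gap 14.5 mm at the latch). It begins to yield at about 14 N of pull on the keeper, then takes some 6.5 N per mm. Latched, it rests with a gap of 1 to 10 mm (0.006 to 0.058 rad), depending on where the keeper was set; the latch, not the hand, must hold it.
- buffer: black rubber buffer, 13 mm across and 8.5 mm tall, on the latch's base plate under the closed lever's end; origin at its underside, on the carrier's top.
- medium_jar: open glass jar, 62 mm across, 74 mm tall, standing beside the carrier; leave alone
- tube_green: paint tube, 39 x 133 x 30 mm, lying beyond the handle end; leave alone
- dipper: steel twin dipper cup, 39 x 81 x 22 mm, standing behind the lid; leave alone
- marker: marker pen, 17 x 128 x 17 mm, lying in front of the carrier; leave alone

How it is judged:
At the end, for the whole second after the job is handed in: the lever lies down on its buffer (under 0.05 rad) and is at rest, the lid is drawn in (under 0.064 rad, a gap under 11 mm) and the claw holds the keeper with over 15 N (value of joint lever below 0.05 rad and value of joint lid below 0.064 rad and contact force between claw and keeper_plate above 15 N and velocity of joint lever between -0.05 and 0.05 rad/s); the robot touches nothing.
It fails at once if the claw is pulled or pressed against the keeper with over 20 N while the fingers are on it (contact force between the fingers and claw above 0.5 N and contact force between claw and keeper_plate above 20 N).
It fails at once if the lever is rammed on to its buffer with over 40 N (contact force between lever_end and buffer above 40 N).
It fails at once if a bystander (glass jar, paint tube, twin dipper or marker) is moved over 20 mm (distance of any of medium_jar, tube_green, dipper, marker from where it was at the start of the episode above 0.02 m).
It also fails if it takes over 48 s, if anything falls off the work surface, if the arm or the gripper's body presses on something with over 40 N, if the wrist force passes 120 N, or if a joint passes its speed limit or range.

## Working session

There is one attempt and no reset: what is moved stays moved. The work goes in short steps, Python scripts to look and compute and a tool call to move; the robot and the scene stay as the last step left them, time stands still between calls to the robot, and variables do not carry over. Pictures are saved under pics/ and viewed, at most 10 in all, crops included, and the job is handed in when it is done.

Besides the shell and the picture viewer there is one more tool, called after ">>>" by a JSON object that holds its "fn" and its "kwargs", one argument or row to a line. drive_tool: Moves the arm, as the interface text tells. Its arguments: {"type":"object","properties":{"increments":{"type":"array","items":{"type":"number"}},"gripper":{"type":"number"},"grip_force":{"type":"number"}},"required":["increments"]}

```bash
mkdir -p pics; ls; cat > h.py <<'E'
import numpy as np, cv2
from bench import arm, cams
def K(d):
    f=200/np.tan(np.radians(d["vertical_fov"])/2); return f,d["cx"],d["cy"]
def ray(d,u,v):
    f,cx,cy=K(d); T=np.array(d["cam_to_world"]); 
    r=T[:3,:3]@np.array([(u-cx)/f,-(v-cy)/f,-1]); return T[:3,3],r/np.linalg.norm(r)
def onz(d,u,v,z):
    o,r=ray(d,u,v); return o+r*(z-o[2])/r[2]
def proj(d,p):
    f,cx,cy=K(d); T=np.array(d["cam_to_world"]); q=T[:3,:3].T@(np.array(p)-T[:3,3]); return cx+f*q[0]/-q[2], cy-f*q[1]/-q[2]
def tri(d1,p1,d2,p2):
    o1,r1=ray(d1,*p1);o2,r2=ray(d2,*p2)
    s=np.linalg.lstsq(np.c_[r1,-r2],o2-o1,rcond=None)[0]; a=o1+s[0]*r1;b=o2+s[1]*r2
    return (a+b)/2,np.linalg.norm(a-b)
E
python3 - <<'E'
from h import *
import pickle
for n in["scene","top","wrist"]:
    d=cams.get_image(n); cv2.imwrite(f"pics/{n}0.png",d["image"][:,:,::-1]); pickle.dump(d,open(n+"0.pkl","wb"))
    print(n,{k:(np.round(v,3).tolist() if k!="image" else 0) for k,v in d.items()})
print(arm.get_state())
E
```

```text
pics
scene {'image': 0, 'vertical_fov': 55.278, 'cx': 316.007, 'cy': 197.728, 'cam_to_world': [[0.927, 0.302, -0.222, 0.39], [-0.374, 0.759, -0.533, -0.46], [0.007, 0.578, 0.816, 0.925], [0.0, 0.0, 0.0, 1.0]]}
top {'image': 0, 'vertical_fov': 46.002, 'cx': 319.72, 'cy': 195.507, 'cam_to_world': [[-0.015, 0.99, -0.141, 0.444], [-1.0, -0.018, -0.015, 0.041], [-0.018, 0.141, 0.99, 1.331], [0.0, 0.0, 0.0, 1.0]]}
wrist {'image': 0, 'vertical_fov': 66.15, 'cx': 323.175, 'cy': 201.451, 'cam_to_world': [[0.39, 0.871, 0.3, 0.341], [-0.921, 0.37, 0.124, -0.589], [-0.003, -0.325, 0.946, 0.372], [0.0, 0.0, 0.0, 1.0]]}
{'clock': 0.15, 'joint_pos': array([-1.20692121e+00,  2.64593336e-01,  1.60510643e+00, -3.03187166e-05,
        1.27371246e+00, -3.68963761e-02]), 'joint_vel': array([-0.00131859, -0.00197122, -0.00270857, -0.00052819, -0.00154469,
       -0.00060842]), 'joint_efforts': array([ 4.70412147e-05, -5.15905023e+01, -3.67958915e+01, -1.18050116e-04,
        7.97195302e-03,  7.89243273e-06]), 'eef_pos': array([ 0.26311659, -0.62096122,  0.2302142 ]), 'tool_rot': array([-3.07697138e+00, -6.24983039e-01,  5.09832697e-04]), 'force': array([ 0.21974221, -0.40713552,  0.7614497 ]), 'ft_torque': array([ 0.01655004, -0.0043076 ,  0.01849892]), 'gripper_force': 0.0, 'grip_width': 0.08537059257821882}
```

View pics/scene0.png

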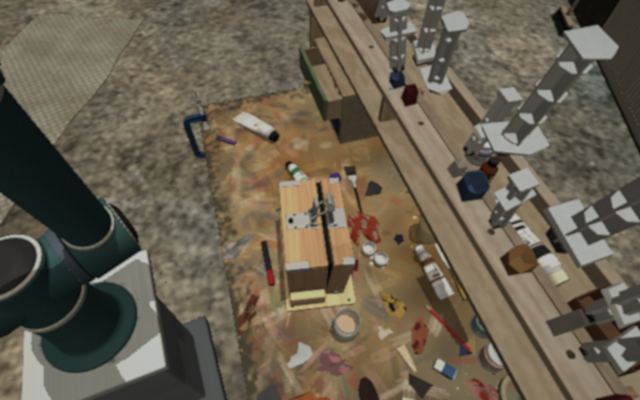

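View pics/top0.png

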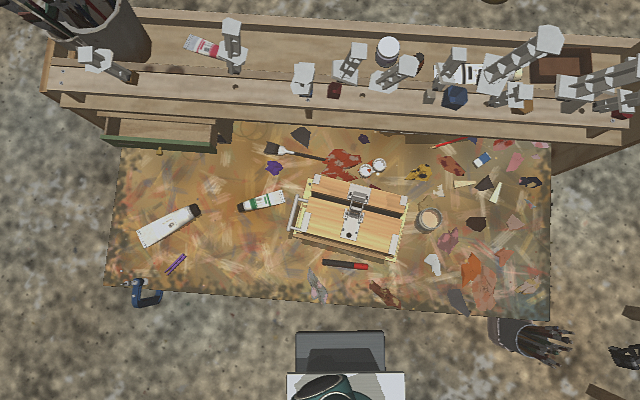

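The top view shows the carrier centred near (352,222), with the handle to the left at (295,215) and the latch near (355,205). The lid half is on the far side. I'll enlarge both views.

```bash
python3 - <<'E'
from h import *
a=cv2.imread("pics/top0.png")[165:275,280:420]; b=cv2.imread("pics/scene0.png")[165:315,265:375]
a=cv2.resize(a,None,fx=5.6,fy=5.4,interpolation=cv2.INTER_CUBIC); cv2.imwrite("pics/topc.png",a)
b=cv2.resize(b,None,fx=4,fy=4,interpolation=cv2.INTER_CUBIC); cv2.imwrite("pics/scenec.png",b)
E
```

```text
(no output)
```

View pics/topc.png

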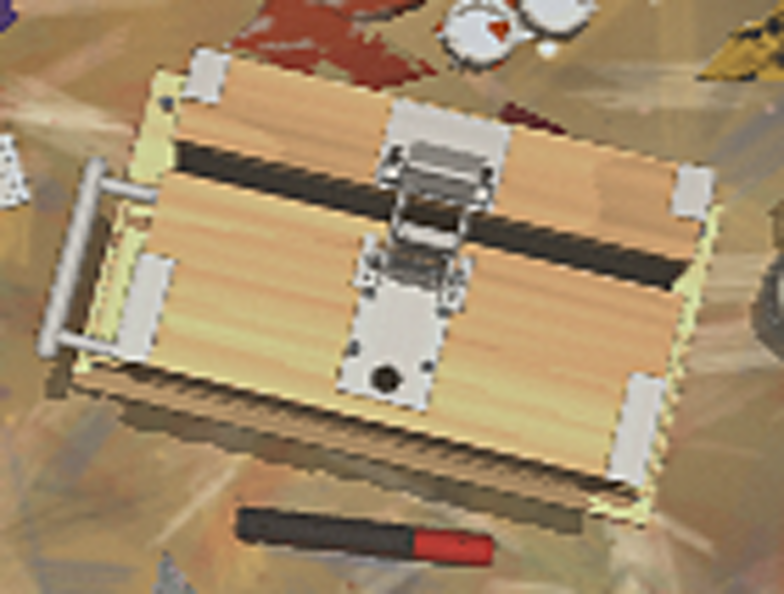

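```bash
python3 - <<'E'
from h import *
import pickle
d=pickle.load(open("top0.pkl","rb")); s=pickle.load(open("scene0.pkl","rb"))
g=lambda X,Y,z: onz(d,280+X/5.6,165+Y/5.4,z)
L=g(155,178,.176);R=g(688,293,.176);B=g(385,378,.1845); N=g(640,490,.176);NL=g(90,345,.176)
print(L,R,(L+R)/2,np.linalg.norm((L-R)[:2]));print(B,N,NL)
y=(L-R)[:2];y/=np.linalg.norm(y);x=np.array([y[1],-y[0]]);print("yaw",np.arctan2(x[1],x[0]))
M=(L+R)[:2]/2
for p in(B,N,NL):print((p[:2]-M)@x,(p[:2]-M)@y)
print("lever end/tab rough",[ (g(*q,z)[:2]-M)@x for q,z in(((430,232),.24),((440,185),.22),((445,155),.23))])
E
```

```text
[0.6026853 0.089158  0.176    ] [ 0.5458834  -0.14356377  0.176     ] [ 0.57428435 -0.02720288  0.176     ] 0.23955349543005905
[ 0.50906803 -0.00981551  0.1845    ] [ 0.45756666 -0.11928996  0.176     ] [0.52661897 0.11854093 0.176     ]
yaw -0.23939581434884769
-0.06747926617797334 0.001427692431003037
-0.09155378117794652 -0.117136486655584
-0.08086418247931138 0.1302851928287257
lever end/tab rough [np.float64(-0.005672268827599086), np.float64(0.01811442896521175), np.float64(0.03004365480690591)]
```

View pics/scenec.png

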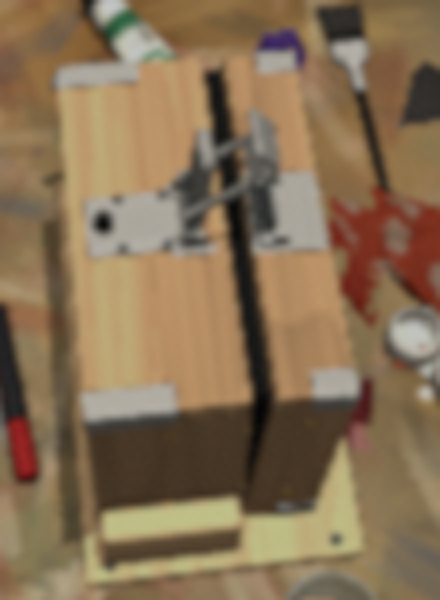

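```bash
cat >> h.py <<'E'
from scipy.spatial.transform import Rotation as Ro
def hd():
    s=arm.get_state(); R=Ro.from_rotvec(s["tool_rot"]).as_matrix(); return s,np.arctan2(R[1,0],R[0,0]),R
def rows(delta,n,spin=0,h=None):
    if h is None: h=hd()[1]
    out=[]
    for i in range(n):
        w=np.array(delta)/n
        out.append([round(v,4) for v in (w[0]*np.cos(h)+w[1]*np.sin(h), w[0]*np.sin(h)-w[1]*np.cos(h), -w[2], spin)]); h-=spin
    return out,h
E
python3 - <<'E'
from h import *
s,h,R=hd(); print(h,R)
D=np.array([.596,-.032,.33])-s["eef_pos"]
D[2]=.10
a,h2=rows(D*[.42,.42,.9],8,-(1.331-h)/8); print(a,h2); print(rows(D*[.58,.58,.1],10,0,h2)[0][0])
E
```

```text
0.4007803602394421 [[ 9.20756826e-01  3.90136401e-01 -6.74677474e-04]
 [ 3.90136983e-01 -9.20755276e-01  1.69012383e-03]
 [ 3.81659860e-05 -1.81940969e-03 -9.99998344e-01]]
[[np.float64(0.0282), np.float64(-0.0217), np.float64(-0.0113), np.float64(-0.1163)], [np.float64(0.0305), np.float64(-0.0182), np.float64(-0.0113), np.float64(-0.1163)], [np.float64(0.0324), np.float64(-0.0146), np.float64(-0.0113), np.float64(-0.1163)], [np.float64(0.0339), np.float64(-0.0107), np.float64(-0.0113), np.float64(-0.1163)], [np.float64(0.0349), np.float64(-0.0067), np.float64(-0.0113), np.float64(-0.1163)], [np.float64(0.0354), np.float64(-0.0026), np.float64(-0.0113), np.float64(-0.1163)], [np.float64(0.0355), np.float64(0.0015), np.float64(-0.0113), np.float64(-0.1163)], [np.float64(0.0351), np.float64(0.0056), np.float64(-0.0113), np.float64(-0.1163)]] 1.331
[np.float64(0.0378), np.float64(0.0106), np.float64(-0.001), 0]
```

>>> {"fn": "drive_tool", "kwargs": {
  "increments": [0.028, -0.022, -0.0113, -0.116, 0.0305, -0.018, -0.0113, -0.116, 0.0325, -0.0145, -0.0113, -0.116, 0.034, -0.0107, -0.0113, -0.116, 0.035, -0.0067, -0.0113, -0.116, 0.0355, -0.0026, -0.0113, -0.116, 0.0355, 0.0015, -0.0113, -0.116, 0.035, 0.0056, -0.0113, -0.116],
  "gripper": -0.4
}}

```text
clock: 0.82
eef_pos: [0.404, -0.3723, 0.3219]
tool_rot: [-2.468, -1.944, -0.0]
force: [0.6, -0.6, -0.4]
grip_width: 0.0597
gripper_force: 0.0
```

>>> {"fn": "drive_tool", "kwargs": {
  "increments": [0.0378, 0.0106, -0.001, 0, 0.0378, 0.0106, -0.001, 0, 0.0378, 0.0106, -0.001, 0, 0.0378, 0.0106, -0.001, 0, 0.0378, 0.0106, -0.001, 0, 0.0378, 0.0106, -0.001, 0, 0.0378, 0.0106, -0.001, 0, 0.0378, 0.0106, -0.001, 0, 0.0378, 0.0106, -0.001, 0, 0.0378, 0.0106, -0.001, 0]
}}

```text
clock: 1.65
eef_pos: [0.5976, -0.0305, 0.3314]
tool_rot: [-2.473, -1.937, 0.001]
force: [0.9, -0.4, 0.0]
grip_width: 0.0598
gripper_force: 0.0
```

>>> {"fn": "drive_tool", "kwargs": {
  "increments": [0, 0, 0, 0, 0, 0, 0, 0]
}}

```text
clock: 1.82
eef_pos: [0.5975, -0.0305, 0.3309]
tool_rot: [-2.469, -1.941, 0.002]
force: [0.4, -0.3, 0.1]
grip_width: 0.0595
gripper_force: 0.0
```

```bash
python3 - <<'E'
from h import *
import pickle
d=cams.get_image("wrist"); cv2.imwrite("pics/w1.png",d["image"][:,:,::-1]); pickle.dump(d,open("w1.pkl","wb"))
s,h,R=hd();print(s["eef_pos"],h,s["grip_width"],s["joint_pos"],s["force"],np.round(d["cam_to_world"],3))
E
```

```text
[ 0.59699973 -0.03189472  0.33101502] 1.3308221024559577 0.059993144857531544 [-9.46431901e-02  7.39876695e-02  1.64267958e+00 -6.81040882e-04
  1.42632994e+00  1.45430115e-01] [-0.47187278 -0.15517152 -0.78571079] [[ 0.972  0.222  0.079  0.618]
 [-0.236  0.92   0.314  0.05 ]
 [-0.003 -0.324  0.946  0.473]
 [ 0.     0.     0.     1.   ]]
```

View pics/w1.png

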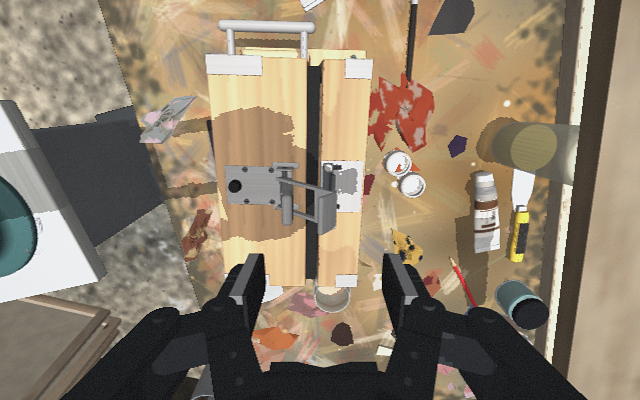

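The wrist view is aligned with the carrier. The buffer is at (234,186), the lever near (288,205), the claw tab near (327,210) and the keeper plate near (345,187). I'll enlarge that area.

```bash
python3 - <<'E'
from h import *
b=cv2.imread("pics/w1.png")[145:245,218:374]
cv2.imwrite("pics/w1c.png",cv2.resize(b,None,fx=5,fy=5,interpolation=cv2.INTER_CUBIC))
E
```

```text
(no output)
```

View pics/w1c.png

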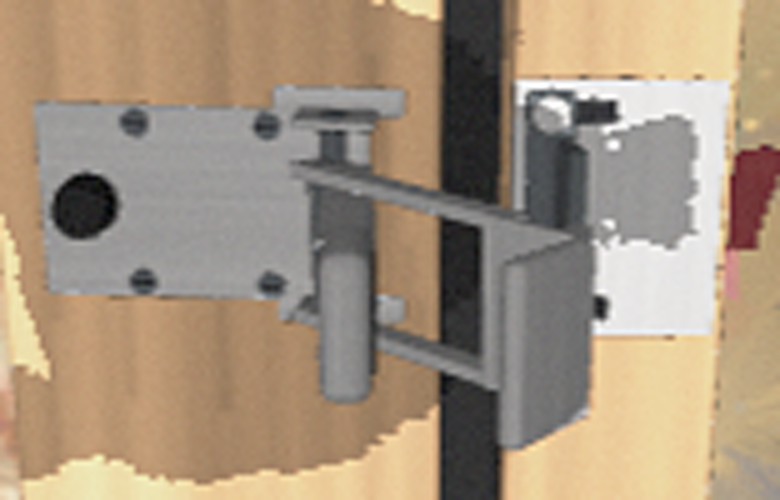

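```bash
cat >> h.py <<'E'
def fr(O,yaw):
    c,s=np.cos(yaw),np.sin(yaw); T=np.eye(4);T[:2,:2]=[[c,-s],[s,c]];T[:2,3]=O;return T
E
python3 - <<'E'
from h import *
import pickle
d=pickle.load(open("w1.pkl","rb"))
U=lambda X,Y:(218+X/5,145+Y/5)
g=lambda X,Y,z: onz(d,*U(X,Y),z)
B=g(85,205,.1845); p1=g(442,2,.176);p2=g(440,498,.176)
p3=onz(d,308,70,.176);p4=onz(d,306,285,.176);hh=p3-p4;print("long edge yaw",np.arctan2(-hh[0],hh[1]))
e=(p1-p2);yaw=np.arctan2(-e[0],e[1]);print("yaw short",yaw)
for a,b in(((37,102),(48,293)),((48,293),(290,299)),((37,102),(270,107))):
    q=g(*b,.178)-g(*a,.178);print("edge",np.degrees(np.arctan2(q[1],q[0])))
for a,b in(((517,80),(735,82)),((735,82),(712,335)),((505,335),(712,335))):
    q=g(*b,.177)-g(*a,.177);print("keeper",np.degrees(np.arctan2(q[1],q[0])),np.linalg.norm(q))
yaw=-0.24
x=np.array([np.cos(yaw),np.sin(yaw)]);y=np.array([-x[1],x[0]])
pm=(p3+p4)/2
pl=[g(37,102,.178),g(48,293,.178)]
ky=[g(735,82,.1775),g(712,335,.1775)]
for n,P in(("buf",B),("edge",pm),("pl0",pl[0]),("pl1",pl[1]),("k0",ky[0]),("k1",ky[1]),("kl",g(517,80,.1775)),("p3",p3),("p4",p4),("c",onz(d,306,285,.176)),("endL",onz(d,206,57,.176)),("keepertop",g(553,165,.1895))):
    print(n,P[:2],P[:2]@x*1e3,P[:2]@y*1e3)
E
```

```text
long edge yaw -0.26446800806769843
yaw short -0.2601196707458693
edge -106.3167768110732
edge -15.106455729664892
edge -14.872612783574171
keeper -14.155942614657889 0.04252325662473132
keeper -106.27743999138309 0.052834937743226555
keeper -13.594003827545588 0.042682204091833764
buf [ 0.51398938 -0.01006175] 501.64910724800836 112.4032687943463
edge [ 0.5801605  -0.03295706] 571.3659015227246 105.89322500368098
pl0 [0.50934773 0.01066936] 492.21266007650354 131.4368484418334
pl1 [ 0.49822127 -0.02733885] 490.4397578751072 91.87323908825316
k0 [ 0.64271502 -0.01768893] 628.4982142376597 135.59312384835732
k1 [ 0.62793099 -0.06832038] 626.1731490401992 82.89866397654255
kl [ 0.60155266 -0.00730692] 586.0478152060175 135.89316008661785
p3 [0.60938668 0.07496373] 574.1013519002933 217.66793337463264
p4 [ 0.55093431 -0.14087786] 568.6304511451559 -5.881483367270666
c [ 0.55093431 -0.14087786] 568.6304511451559 -5.881483367270666
endL [0.52464124 0.10645296] 484.2998112601039 228.11040139059563
keepertop [ 0.60499065 -0.02248247] 592.9945341212913 121.96978573866527
```

```bash
cat > geo.py <<'E'
from h import *
import pickle
yaw=-0.26
x=np.array([np.cos(yaw),np.sin(yaw)]);y=np.array([-x[1],x[0]])
E
python3 - <<'E'
from geo import *
d=pickle.load(open("w1.pkl","rb"))
g=lambda X,Y,z: onz(d,218+X/5,145+Y/5,z)
B=g(85,205,.1845)
pm=(onz(d,308,70,.176)+onz(d,306,285,.176))/2
print("x0 from buf",B[:2]@x+.072,"edge",pm[:2]@x, "y0 buf",B[:2]@y)
for a,b in(((37,102),(48,293)),((735,82),(712,335)),((517,80),(503,335))): print("y0",(g(*a,.178)+g(*b,.178))[:2]@y/2, "x",(g(*a,.178)+g(*b,.178))[:2]@x/2)
x0=(B[:2]@x+.072+pm[:2]@x)/2; y0=B[:2]@y
O=x0*x+y0*y; print("O",O)
def ony(u,v,yc=0):
    o,r=ray(d,218+u/5,145+v/5); t=(y0+yc-o[:2]@y)/(r[:2]@y); p=o+t*r; return np.round([1e3*(p[:2]@x-x0),1e3*p[2]],1)
print("tab top edge mid",ony(514,355), "right side top(-x edge)",ony(505,352),ony(525,355),"tab bottom face mid",ony(590,325))
print("lever tip",ony(345,395,0),ony(345,380),"thumb far edge",ony(345,255))
f=lambda u,v,z:(g(u,v,z)[:2]@x-x0,g(u,v,z)[:2]@y-y0)
print("tab corners at z .25",f(512,258,.25),f(514,446,.25))
print("keeper bar",f(545,160,.1905),f(585,150,.1905), "bolt",f(552,115,.19))
E
```

```text
x0 from buf 0.5713008652629823 edge 0.5691339088395444 y0 buf 0.12241310218279361
y0 0.12145858259165336 x 0.48899499500458793
y0 0.12191433090675549 x 0.62495694963401
y0 0.12115201942760355 x 0.5822998200058421
O [ 0.5825224  -0.02829301]
tab top edge mid [ 13.7 259.2] right side top(-x edge) [ 12.4 258. ] [ 15.4 259.1] tab bottom face mid [ 25.6 245.6]
lever tip [ -9.7 275.7] [-10.3 270.3] thumb far edge [-16.9 212.6]
tab corners at z .25 (np.float64(0.013096732354686336), np.float64(0.012268409601407793)) (np.float64(0.01400431663412216), np.float64(-0.01922364293539429))
keeper bar (np.float64(0.01865723314132295), np.float64(0.012591048463802157)) (np.float64(0.026163447663236417), np.float64(0.014703605590183022)) bolt (np.float64(0.01975661894848635), np.float64(0.0211887409395895))
```

```bash
python3 - <<'E'
from geo import *
d=pickle.load(open("w1.pkl","rb"));x0=.5702;y0=.1214
O=x0*x+y0*y; print("O",O)
def ony(u,v,yc=0):
    o,r=ray(d,218+u/5,145+v/5); t=(y0+yc-o[:2]@y)/(r[:2]@y); p=o+t*r; return np.round([1e3*(p[:2]@x-x0),1e3*p[2]],1)
print("tab",ony(514,352),"bottom",ony(590,318),"lever tip",ony(345,325), ony(322,325),ony(370,325),ony(345,393,-.013))
# model: for lever th, claw pitch a -> tab top edge centre
for th in(1.65,1.75,1.85,1.9):
    ph=th-.105;pin=np.array([-20-13*np.cos(ph),187+13*np.sin(ph)]);tip=np.array([-20-62*np.cos(th),187+62*np.sin(th)])
    n=np.array([np.sin(th),np.cos(th)])
    print(th,"tip face",tip+8*n,"pin",pin,[(round(a,1),np.round(pin+[63.3*np.cos(a)-23*np.sin(a),63.3*np.sin(a)+23*np.cos(a)],0)) for a in(.4,.5,.6,.7,.8)])
E
```

```text
O [ 0.58224514 -0.02926759]
tab [ 13.7 255.4] bottom [ 25.9 239.7] lever tip [-13.1 245.3] [-16.8 245.5] [ -9.2 245.1] [-13.7 242.2]
1.65 tip face [ -7.11958467 248.17266465] pin [-20.33531506 199.99567481] [(0.4, array([ 29., 246.])), (0.5, array([ 24., 251.])), (0.6, array([ 19., 255.])), (0.7, array([ 13., 258.])), (0.8, array([  7., 261.]))]
1.75 tip face [ -1.07685697 246.58116026] pin [-19.03623726 199.96422622] [(0.4, array([ 30., 246.])), (0.5, array([ 25., 250.])), (0.6, array([ 20., 255.])), (0.7, array([ 15., 258.])), (0.8, array([  9., 261.]))]
1.85 tip face [  4.77679693 244.39434061] pin [-17.74678906 199.80324336] [(0.4, array([ 32., 246.])), (0.5, array([ 27., 250.])), (0.6, array([ 22., 255.])), (0.7, array([ 16., 258.])), (0.8, array([ 10., 261.]))]
1.9 tip face [  7.61435385 243.0842889 ] pin [-17.10970952 199.67462903] [(0.4, array([ 32., 246.])), (0.5, array([ 27., 250.])), (0.6, array([ 22., 254.])), (0.7, array([ 16., 258.])), (0.8, array([ 10., 261.]))]
```

>>> {"fn": "drive_tool", "kwargs": {
  "increments": [0, 0.001, 0.01, 0.02, 0, 0.001, 0.01, 0, 0, 0.001, 0.01, 0, 0, 0.001, 0.01, 0, 0, 0.001, 0.01, 0, -0.0013, 0.001, 0.01, 0, 0, 0.001, 0.009, 0, 0, 0, 0, 0, 0, 0, 0, 0],
  "gripper": 0.39,
  "grip_force": 20
}}

```text
clock: 2.62
eef_pos: [0.6031, -0.0356, 0.2616]
tool_rot: [-2.492, -1.911, 0.002]
force: [0.4, 0.5, -0.0]
grip_width: 0.0263
gripper_force: 0.0
```

```bash
cat >> geo.py <<'E'
x0,y0=.5702,.1214
def st():
    s,h,R=hd();p=s["eef_pos"];f=s["force"]
    print("t",round(s["clock"],2),"tcp_c",np.round([1e3*(p[:2]@x-x0),1e3*(p[:2]@y-y0),1e3*p[2]],1),"h",round(h,3),"w",round(1e3*s["grip_width"],1),"Fc",np.round([f[:2]@x,f[:2]@y,f[2]],1),"gf",round(s["gripper_force"],1),flush=True)
E
python3 - <<'E'
from geo import *
st()
d=cams.get_image("wrist"); pickle.dump(d,open("w2.pkl","wb"))
cv2.imwrite("pics/w2.png",cv2.resize(d["image"][100:380,150:500,::-1],None,fx=2.1,fy=2.1,interpolation=cv2.INTER_CUBIC))
E
```

```text
t 2.62 tcp_c [ 21.8  -0.7 261.6] h 1.309 w 26.3 Fc [ 0.3  0.6 -0. ] gf 0.0
```

View pics/w2.png

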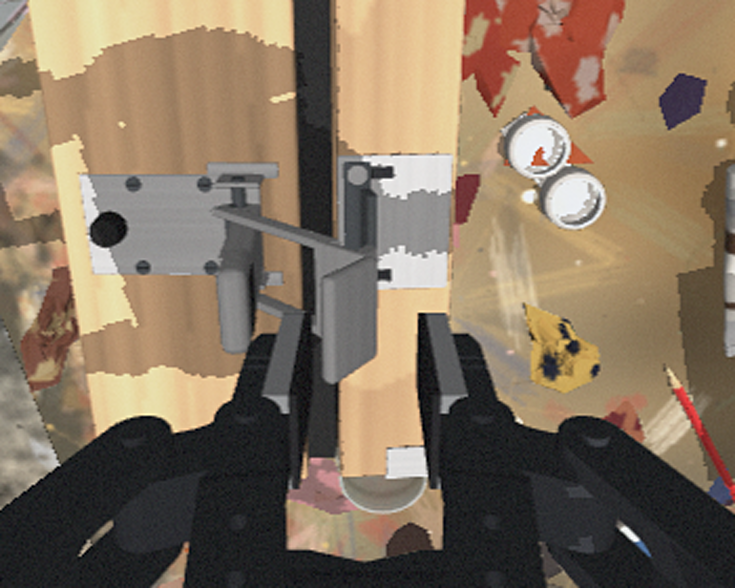

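The fingers straddle the tab (tab near (345,300), fingertips near (305,315) and (420,315)), and the lever is clear. I'll lower onto the tab and push it forward and down along its arc.

>>> {"fn": "drive_tool", "kwargs": {
  "increments": [0, 0, 0.008, 0, 0, 0, 0.008, 0, 0, 0.0045, 0.003, 0, 0, 0.0045, 0.003, 0, 0, 0.0045, 0.003, 0, 0, 0.004, 0.003, 0, 0, 0, 0, 0]
}}

```text
clock: 3.25
eef_pos: [0.621, -0.0403, 0.2337]
tool_rot: [-2.492, -1.912, 0.001]
force: [-0.4, -0.3, 0.1]
grip_width: 0.0264
gripper_force: 0.0
```

>>> {"fn": "drive_tool", "kwargs": {
  "increments": [0, 0.003, 0.004, 0, 0, 0.003, 0.004, 0, 0, 0.002, 0.003, 0, 0, 0, 0, 0]
}}

```text
clock: 3.58
eef_pos: [0.6283, -0.0422, 0.2227]
tool_rot: [-2.492, -1.912, 0.001]
force: [-0.7, 1.1, 0.1]
grip_width: 0.0261
gripper_force: 0.0
```

```bash
python3 - <<'E'
from geo import *
st()
d=cams.get_image("wrist"); pickle.dump(d,open("w3.pkl","wb"))
cv2.imwrite("pics/w3.png",cv2.resize(d["image"][100:380,150:500,::-1],None,fx=2.1,fy=2.1,interpolation=cv2.INTER_CUBIC))
E
```

```text
t 3.58 tcp_c [ 47.8  -0.7 222.7] h 1.309 w 26.1 Fc [-1.   0.9  0.1] gf 0.0
```

View pics/w3.png

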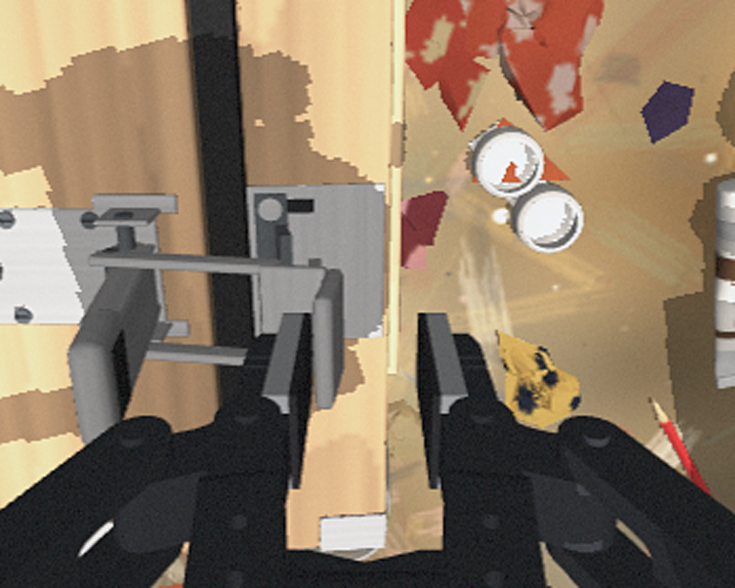

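The tab, at (328,335), now rides on the -x finger, and the claw is nearly level. I'll narrow the cage and go down further.

>>> {"fn": "drive_tool", "kwargs": {
  "increments": [0, 0, 0.003, 0, 0, 0, 0.003, 0, 0, 0, 0.003, 0, 0, -0.001, 0.003, 0, 0, 0, 0, 0, 0, 0, 0, 0],
  "gripper": 0.72
}}

```text
clock: 4.13
eef_pos: [0.6276, -0.0419, 0.2119]
tool_rot: [2.492, 1.912, 0.001]
force: [-0.1, 0.0, 0.6]
grip_width: 0.0121
gripper_force: 0.0
```

>>> {"fn": "drive_tool", "kwargs": {
  "increments": [0, -0.001, 0, 0, 0, -0.001, 0, 0, 0, -0.001, 0, 0, 0, 0, 0, 0, 0, 0, 0, 0, 0, 0, 0, 0],
  "gripper": 1,
  "grip_force": 20
}}

```text
clock: 4.63
eef_pos: [0.6255, -0.0414, 0.2126]
tool_rot: [2.491, 1.911, 0.003]
force: [3.8, -0.9, 1.3]
grip_width: 0.0042
gripper_force: 23.5
```

```bash
python3 - <<'E'
from geo import *
st()
d=cams.get_image("wrist"); pickle.dump(d,open("w4.pkl","wb"))
cv2.imwrite("pics/w4.png",cv2.resize(d["image"][100:380,150:500,::-1],None,fx=2.1,fy=2.1,interpolation=cv2.INTER_CUBIC))
E
```

```text
t 4.63 tcp_c [ 44.9  -0.6 212.6] h 1.309 w 4.2 Fc [3.9 0.2 1.3] gf 23.5
```

View pics/w4.png

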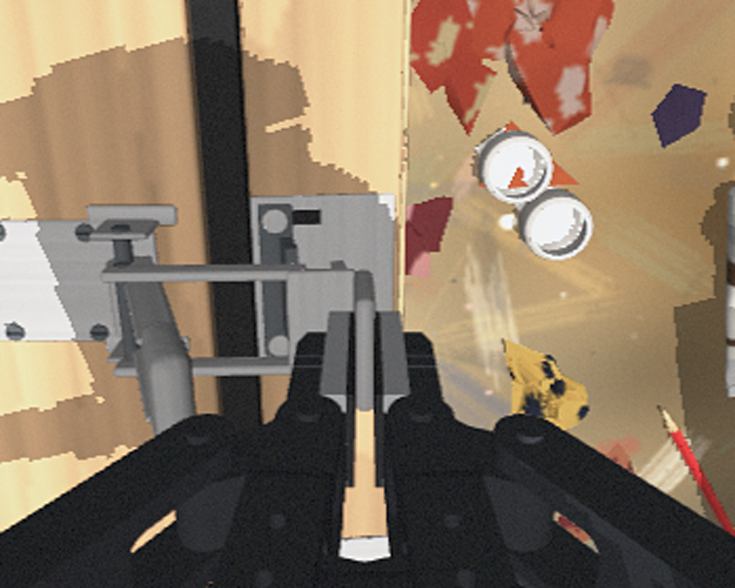

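The tab is pinched at (365,330) with the claw level and the hook past the keeper. Next I lower it gently.

>>> {"fn": "drive_tool", "kwargs": {
  "increments": [0, 0, 0.002, 0, 0, 0, 0.002, 0, 0, 0, 0.002, 0, 0, 0.0005, 0.002, 0, 0, 0, 0.002, 0, 0, 0, 0.002, 0, 0, 0, 0, 0]
}}

```text
clock: 5.27
eef_pos: [0.6273, -0.0418, 0.2014]
tool_rot: [2.489, 1.909, 0.006]
force: [6.4, -1.5, 5.5]
grip_width: 0.0043
gripper_force: 39.4
```

>>> {"fn": "drive_tool", "kwargs": {
  "increments": [0, 0, 0.001, 0, 0, 0, 0.001, 0, 0, 0, 0, 0, 0, 0, 0, 0]
}}

```text
clock: 5.6
eef_pos: [0.6274, -0.0418, 0.2]
tool_rot: [2.489, 1.909, 0.007]
force: [6.2, -2.4, 6.5]
grip_width: 0.0043
gripper_force: 42.1
```

>>> {"fn": "drive_tool", "kwargs": {
  "increments": [0, 0, 0.001, 0, 0, 0, 0.001, 0, 0, 0, 0, 0, 0, 0, 0, 0]
}}

```text
clock: 5.93
eef_pos: [0.6275, -0.0418, 0.1981]
tool_rot: [2.489, 1.909, 0.007]
force: [5.6, -1.0, 6.8]
grip_width: 0.0044
gripper_force: 45.5
```

>>> {"fn": "drive_tool", "kwargs": {
  "increments": [0, 0, 0.001, 0, 0, 0, 0.001, 0, 0, 0, 0, 0, 0, 0, 0, 0]
}}

```text
clock: 6.27
eef_pos: [0.6276, -0.0419, 0.1958]
tool_rot: [2.489, 1.909, 0.007]
force: [7.0, -2.0, 5.0]
grip_width: 0.0042
gripper_force: 46.1
```

>>> {"fn": "drive_tool", "kwargs": {
  "increments": [0, 0, 0.001, 0, 0, 0, 0.0005, 0, 0, 0, 0, 0, 0, 0, 0, 0]
}}

```text
clock: 6.6
eef_pos: [0.6275, -0.0418, 0.1943]
tool_rot: [2.489, 1.909, 0.007]
force: [7.2, -1.7, 4.7]
grip_width: 0.0042
gripper_force: 48.6
```

```bash
python3 - <<'E'
from geo import *
st()
d=cams.get_image("wrist"); pickle.dump(d,open("w5.pkl","wb"))
cv2.imwrite("pics/w5.png",cv2.resize(d["image"][130:330,150:450,::-1],None,fx=2.6,fy=2.6,interpolation=cv2.INTER_CUBIC))
E
```

```text
t 6.6 tcp_c [ 47.   -0.5 194.3] h 1.309 w 4.2 Fc [7.4 0.2 4.7] gf 48.6
```

View pics/w5.png

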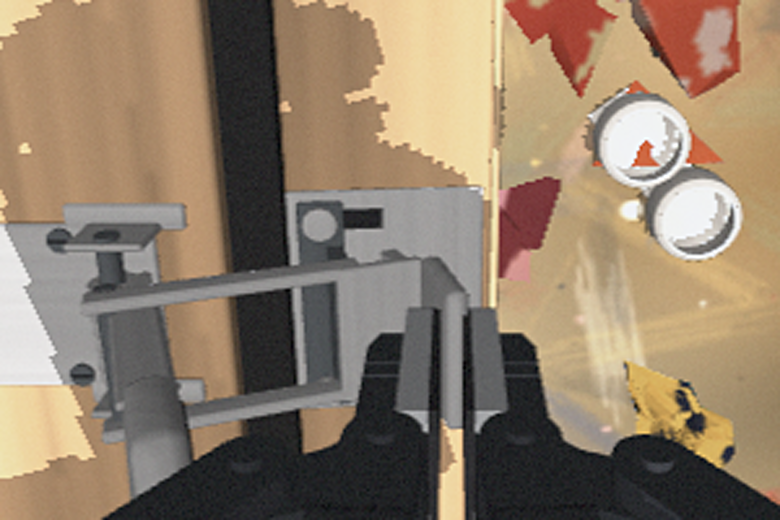

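The claw now slopes down to the lid, with its tab at (445,330) and the keeper bar at (322,310), so the hook is on the keeper's +x side. All ten pictures are used, so from here I go by force and position. I'll feel for the plate.

>>> {"fn": "drive_tool", "kwargs": {
  "increments": [0, 0, 0.0008, 0, 0, 0, 0, 0, 0, 0, 0, 0]
}}

```text
clock: 6.9
eef_pos: [0.6275, -0.0419, 0.1935]
tool_rot: [2.489, 1.909, 0.007]
force: [6.5, -1.8, 5.9]
grip_width: 0.0039
gripper_force: 50.0
```

>>> {"fn": "drive_tool", "kwargs": {
  "increments": [0, 0, 0.0008, 0, 0, 0, 0, 0, 0, 0, 0, 0]
}}

```text
clock: 7.15
eef_pos: [0.6274, -0.0419, 0.1928]
tool_rot: [2.489, 1.909, 0.007]
force: [5.9, -1.9, 6.2]
grip_width: 0.0043
gripper_force: 51.4
```

>>> {"fn": "drive_tool", "kwargs": {
  "increments": [0, -0.001, 0, 0, 0, -0.001, 0, 0, 0, 0, 0, 0]
}}

```text
clock: 7.4
eef_pos: [0.6266, -0.0416, 0.1935]
tool_rot: [2.487, 1.908, 0.01]
force: [8.0, -2.0, 6.0]
grip_width: 0.0042
gripper_force: 50.9
```

>>> {"fn": "drive_tool", "kwargs": {
  "increments": [0, -0.001, 0, 0, 0, -0.001, 0, 0, 0, 0, 0, 0]
}}

```text
clock: 7.65
eef_pos: [0.6247, -0.0411, 0.1936]
tool_rot: [2.487, 1.908, 0.01]
force: [6.8, -2.6, 6.1]
grip_width: 0.0042
gripper_force: 51.4
```

```bash
python3 -c "
from geo import *
st()"
```

```text
t 7.65 tcp_c [ 44.1  -0.5 193.6] h 1.309 w 4.2 Fc [ 7.2 -0.8  6.1] gf 51.4
```

>>> {"fn": "drive_tool", "kwargs": {
  "increments": [0, -0.001, 0, 0, 0, 0, 0, 0]
}}

```text
clock: 7.82
eef_pos: [0.6239, -0.0409, 0.1939]
tool_rot: [2.487, 1.908, 0.01]
force: [8.1, -2.8, 6.8]
grip_width: 0.0043
gripper_force: 51.2
```

>>> {"fn": "drive_tool", "kwargs": {
  "increments": [0, -0.001, 0, 0, 0, 0, 0, 0]
}}

```text
clock: 7.98
eef_pos: [0.6232, -0.0407, 0.1942]
tool_rot: [2.486, 1.907, 0.011]
force: [8.1, -2.9, 6.7]
grip_width: 0.0039
gripper_force: 50.9
```

>>> {"fn": "drive_tool", "kwargs": {
  "increments": [0, -0.001, 0, 0, 0, 0, 0, 0]
}}

```text
clock: 8.15
eef_pos: [0.6226, -0.0405, 0.1944]
tool_rot: [2.486, 1.907, 0.012]
force: [8.3, -2.0, 8.5]
grip_width: 0.0041
gripper_force: 50.5
```

>>> {"fn": "drive_tool", "kwargs": {
  "increments": [0, -0.001, 0, 0, 0, 0, 0, 0]
}}

```text
clock: 8.32
eef_pos: [0.6219, -0.0403, 0.1947]
tool_rot: [2.486, 1.907, 0.012]
force: [9.2, -3.7, 8.6]
grip_width: 0.004
gripper_force: 50.0
```

>>> {"fn": "drive_tool", "kwargs": {
  "increments": [0, -0.001, 0, 0, 0, 0, 0, 0]
}}

```text
clock: 8.48
eef_pos: [0.6212, -0.0401, 0.195]
tool_rot: [2.485, 1.906, 0.013]
force: [8.9, -2.1, 9.7]
grip_width: 0.0044
gripper_force: 49.5
```

>>> {"fn": "drive_tool", "kwargs": {
  "increments": [0, -0.001, 0, 0, 0, 0, 0, 0]
}}

```text
clock: 8.65
eef_pos: [0.6205, -0.0399, 0.1953]
tool_rot: [2.485, 1.906, 0.014]
force: [10.2, -3.6, 9.8]
grip_width: 0.0043
gripper_force: 48.8
```

>>> {"fn": "drive_tool", "kwargs": {
  "increments": [0, -0.0005, -0.001, 0, 0, 0, 0, 0]
}}

```text
clock: 8.82
eef_pos: [0.6196, -0.0397, 0.1957]
tool_rot: [2.485, 1.907, 0.013]
force: [10.0, -4.3, 8.9]
grip_width: 0.0041
gripper_force: 47.2
```

>>> {"fn": "drive_tool", "kwargs": {
  "increments": [0, -0.001, 0, 0, 0, 0, 0, 0]
}}

```text
clock: 8.98
eef_pos: [0.6194, -0.0396, 0.1958]
tool_rot: [2.484, 1.906, 0.015]
force: [12.1, -4.1, 7.6]
grip_width: 0.0041
gripper_force: 46.9
```

>>> {"fn": "drive_tool", "kwargs": {
  "increments": [0, -0.001, 0, 0, 0, 0, 0, 0]
}}

```text
clock: 9.15
eef_pos: [0.6192, -0.0396, 0.1959]
tool_rot: [2.483, 1.905, 0.017]
force: [13.4, -4.8, 5.7]
grip_width: 0.0042
gripper_force: 46.6
```

>>> {"fn": "drive_tool", "kwargs": {
  "increments": [0, -0.0006, 0, 0, 0, 0, 0, 0]
}}

```text
clock: 9.32
eef_pos: [0.6192, -0.0396, 0.1959]
tool_rot: [2.482, 1.904, 0.018]
force: [15.1, -5.2, 5.8]
grip_width: 0.004
gripper_force: 46.5
```

>>> {"fn": "drive_tool", "kwargs": {
  "increments": [0, 0, 0, 0, 0, 0.001, 0, 0, 0, 0.001, 0, 0, 0, 0.001, 0, 0, 0, 0, 0, 0, 0, 0, 0, 0],
  "gripper": 0.39
}}

```text
clock: 9.82
eef_pos: [0.6138, -0.0383, 0.1919]
tool_rot: [-2.491, -1.911, 0.003]
force: [-0.8, 0.2, 6.9]
grip_width: 0.0261
gripper_force: 3.6
```

```bash
python3 -c "
from geo import *
st()
d=cams.get_image('wrist'); pickle.dump(d,open('w6.pkl','wb'));cv2.imwrite('pics/w6.png',d['image'][:,:,::-1])
for n in('w4','w5','w6'):
    im=pickle.load(open(n+'.pkl','rb'))['image']; g=cv2.cvtColor(im,cv2.COLOR_RGB2GRAY)
    print(n); print(g[180:290:5,255:405:5])
"
```

```text
t 9.82 tcp_c [ 32.8  -0.6 191.9] h 1.309 w 26.1 Fc [-0.8 -0.   6.9] gf 3.6
w4
[[ 37  39  35 128 129 139 139 131 130 140 136 202 218 214 215 219 220 193
  170 165 172 166 166 184 116 175 242 243 237 244]
 [ 36  42  41 127 131 138 134 133 130 140 137 142 148 137 219 218 219 192
  168 165 168 165 166 181 180 151 242 242 130 249]
 [ 33  36  34 126 132 139 137 131 132 139 137 141 142 140 177 219 219 195
  158 158 164 154 171 180 154 156 236 193 212 213]
 [ 38  32  39 165 159 160 161 157 160 157 156 154 162 160 155 199 233 182
  160 162  66  74 110 167 170 156 157 213 248 224]
 [ 36  41  38 164  80 162  74  50  23  27 157 156 160 162 155 159 193 191
  148  75  70  74 175 173 167 160 165 156  96 103]
 [ 34  35  34 160 155 158 157  36  28  35 158 157 155 160 153 159 152 202
   93  74  75  75 158 165 169 155 163 243 205 134]
 [ 33  37  38 135  84 163  76 160 158 159 154 157 159 160 155 160 158 180
   78  79  78  72 159 160 154 151 168 175 162 188]
 [ 39  39  38 113  83  83  55 127 158 158 155 160 157 158 155 159 159 177
   79  76  76 171 162 162 155 145 150 168 176 131]
 [ 35  41  37 100  81 
[... 6536 characters left out ...]
153 152  98 105 151 135
  155  28  90  99  84  33 133 168 171 214 211 205]
 [151 146  45  37  33  74  98  97  24 149 149 149 150 151  94 104 152 133
  154  26  47  99 102  28  28 182 170 202 205 206]
 [150 149  55  49  45 101  99  70  21 151 147 153 152 150  96 103 153 134
  155  12  27  99  96  48  49 113 171 192 208 204]
 [147 149  42  43  35  99 100  22  14 150 152 154 149 151  96  98 155 131
  235  13  30  99  99  36  45  37 164 170 201 199]
 [139 148  27  33  30 101  95  31  29 156 147 149 153 148  93 104 150 129
  232  15  29  98  95  86  29  38 163 154 189 178]
 [ 90  89  30  35  69  97 103  29  27 153 126 152 150 154 161 103 151 121
  232  21  29 101  97  99  30  34 110 172 199 178]]
```

>>> {"fn": "drive_tool", "kwargs": {
  "increments": [0, 0, -0.003, 0, 0, 0, -0.004, 0, 0, 0, -0.005, 0, 0, 0, -0.008, 0, 0, 0, -0.01, 0, 0, 0, -0.01, 0, 0, 0, -0.01, 0, 0, 0, -0.01, 0, 0, 0, 0, 0, 0, 0, 0, 0]
}}

```text
clock: 10.7
eef_pos: [0.6158, -0.0387, 0.2531]
tool_rot: [2.491, 1.911, 0.003]
force: [-0.9, 0.6, 0.1]
grip_width: 0.0259
gripper_force: 0.0
```

```bash
python3 -c "
from geo import *
st()
d=cams.get_image('wrist'); pickle.dump(d,open('w7.pkl','wb'));cv2.imwrite('pics/w7.png',d['image'][:,:,::-1])
# predict pixel location of tab top corners for hooked (a=-.3) and sprung (a=.68) claw, pin (-26,198)
def c2w(X,Y,Z): p=(x0+X/1e3)*x+(y0+Y/1e3)*y; return np.r_[p,Z/1e3]
pin=np.array([-26.,198])
for a in(-.3,0,.68):
    R=np.array([[np.cos(a),-np.sin(a)],[np.sin(a),np.cos(a)]])
    print(a,[[np.round(proj(d,c2w(q[0],Y,q[1])),0).tolist() for Y in(15.5,-15.5)] for q in(pin+R@[63.3,23],pin+R@[63.3,3],pin+R@[20,3])])
print('keeper plate far corners',[np.round(proj(d,c2w(54.8,Y,177)),0) for Y in(27,-27)])
g=cv2.cvtColor(d['image'],cv2.COLOR_RGB2GRAY); np.set_printoptions(linewidth=250)
print(g[150:290:7,220:400:5])
"
```

```text
t 10.7 tcp_c [ 34.9  -0.5 253.1] h 1.309 w 25.9 Fc [-1.   0.3  0.1] gf 0.0
-0.3 [[[332.0, 202.0], [331.0, 244.0]], [[323.0, 194.0], [323.0, 233.0]], [[263.0, 200.0], [266.0, 240.0]]]
0 [[[326.0, 213.0], [326.0, 258.0]], [[326.0, 202.0], [326.0, 244.0]], [[261.0, 202.0], [264.0, 244.0]]]
0.68 [[[270.0, 238.0], [273.0, 291.0]], [[297.0, 226.0], [299.0, 275.0]], [[247.0, 209.0], [251.0, 252.0]]]
keeper plate far corners [array([349., 177.]), array([348., 243.])]
[[141 144 143 143 142 140 138 135 152 150 105  34  34  36 116 141 197 197 187 195 199 201 208 204 212 214 211 180 171 167 172 150 173 171 171 171]
 [142 141 145 142 141 142 130 135 153 152 118  32  39  37  89 144 199 200 191 198 199 203 208 207 212 214 216 165 163 165 166 149 163 149 100 119]
 [145 137 145 138 140 140 129 139 149 150 132  40  26  33  94 129 159 155 192 198 199 205 210 206 209 213 215 160 160 161 158 160 192 139 238 239]
 [148 137 149 140 137 140 125 134 151 151 139  36  31  35  82 123 130 127 125 198 199 203 211 206 210 214 213 159 161 156 156 181  98 232 240 240]
 [145 139 145 139 137 140 131 126 151 151 142  3
[... 1604 characters left out ...]
26 137 130 113  37  95  91  26 138 133 129 160 205 147 193 210 210 209  26  94  95 170 149 146 157 157 151 171]
 [ 28 139 138 137 141 136 137 135 125 133  66  37  36  92  97  25 141 133 129 210 204 205 208 211 210 211  18  76  93  88  25  27 160 181 159 123]
 [134 140 142 138 140 133 136 137 125 138  34  37  95  94  80  17 135 212 198 202 204 204 209 210 208 207  25  30  93  95  40  37  90 166 158 172]
 [132 134 140 137 141 136 135 139 126  23  31  36  95  91  25  23 211 207 196 202 204 203 207 212 206 212  26  24  93  95  32  33  29 138 138 179]
 [201 204 210 134 138 133 132 137 133  35  29  51  90  97  33  23 211 205 197 202 204 201 198 205 205 212  28  31  95  94  93  29  35 119 145 172]]
```

```bash
python3 -c "
from geo import *
np.set_printoptions(linewidth=250)
g=cv2.cvtColor(pickle.load(open('w7.pkl','rb'))['image'],cv2.COLOR_RGB2GRAY)
print('cols',list(range(290,346,2)))
for r in range(190,266,2): print(r,*g[r,290:346:2])
"
```

```text
cols [290, 292, 294, 296, 298, 300, 302, 304, 306, 308, 310, 312, 314, 316, 318, 320, 322, 324, 326, 328, 330, 332, 334, 336, 338, 340, 342, 344]
190 49 136 147 75 110 152 152 142 69 106 151 156 150 150 152 149 153 151 150 143 237 231 232 229 229 227 230 229
192 45 128 145 80 78 73 69 75 75 109 150 153 150 150 150 149 151 151 151 148 146 185 234 230 228 226 231 230
194 51 126 143 80 84 80 73 50 49 67 155 151 147 150 149 149 151 146 147 149 151 149 236 232 233 228 232 233
196 30 125 148 75 78 78 72 53 50 46 81 155 147 152 152 148 150 151 148 147 153 149 145 145 143 235 141 143
198 38 136 148 73 81 77 75 52 68 81 85 154 145 153 153 150 148 150 149 149 153 150 150 150 148 143 149 151
200 37 125 150 75 79 77 72 54 63 80 80 157 152 152 149 151 150 149 151 148 154 152 153 149 152 143 151 150
202 69 101 99 81 81 81 85 48 64 79 79 148 80 81 111 153 150 155 147 147 150 150 151 149 148 146 150 151
204 103 101 100 101 95 96 101 100 98 100 98 94 101 102 103 103 116 121 123 128 149 152 151 149 143 145 150 148
206 160 158 159 146 159 157 154 155 151 149 152 156 152 151 153 158 115 86 84 89 154 150
[... 2591 characters left out ...]
29 171 212 211 211 212 210 206 210
254 93 91 25 32 86 136 140 137 130 132 129 127 160 208 204 206 158 139 144 126 172 211 212 209 208 210 207 210
256 93 88 31 27 84 138 138 138 133 130 128 129 128 208 206 206 199 133 143 133 216 213 213 210 211 210 210 210
258 94 83 24 27 85 140 141 136 133 128 132 128 129 161 207 206 201 208 190 214 212 212 212 211 211 206 205 211
260 96 65 31 25 67 138 139 137 132 130 127 130 128 161 205 207 205 203 207 208 211 211 211 214 208 209 205 207
262 97 37 32 23 64 141 138 136 133 128 129 129 162 208 207 204 204 204 206 209 208 210 212 211 209 210 205 207
264 97 21 16 27 62 137 143 137 131 130 129 130 161 204 208 203 206 204 207 206 208 209 212 212 209 209 208 210
```

```bash
python3 -c "
from geo import *
d=pickle.load(open('w7.pkl','rb'))
def ony(u,v,yc=0):
    o,r=ray(d,u,v); t=(y0+yc-o[:2]@y)/(r[:2]@y); p=o+t*r; return np.round([1e3*(p[:2]@x-x0),1e3*p[2]],1)
print('tab top',ony(326,235.5),ony(326,214,.0155),ony(326,257.5,-.0155))
for z in(.205,.213,.221):
    a=onz(d,326,214,z);b=onz(d,326,257.5,z);print(z,np.linalg.norm(a-b))
f=lambda u,v,z:np.round([1e3*(onz(d,u,v,z)[:2]@x-x0),1e3*(onz(d,u,v,z)[:2]@y-y0)],1)
print('arm pin end: +y arm edges',f(290,203,.195),f(290,207,.195),'-y arm',f(290,239.5,.195),f(290,245,.195))
print('keeper?',f(303,195,.19),f(309,195,.19),f(296,195,.19), 'gap',f(275,199,.176),f(291,199,.176))
g=cv2.cvtColor(d['image'],cv2.COLOR_RGB2GRAY)
for r in range(180,300,4): print(r,*g[r,190:292:3])
"
```

```text
tab top [ 37.3 220. ] [ 37.2 222.7] [ 37.3 220.1]
0.205 0.03256285020634189
0.213 0.03119443805543998
0.221 0.029826025904538055
arm pin end: +y arm edges [12.7 13. ] [12.5 10. ] -y arm [ 11.6 -14.8] [ 11.5 -19.2]
keeper? [21.4 17.2] [25.6 17.1] [16.5 17.2] gap [-0.7  9.6] [11.4  9.6]
180 148 149 157 151 146 145 143 131 131 141 148 144 139 133 133 131 127 127 131 131 123 115 125 108 153 148 150 128 29 32 34 35 34 28
184 152 154 154 150 148 144 143 133 130 143 148 141 139 154 155 153 154 159 156 156 156 154 155 152 130 149 151 132 34 39 37 29 38 32
188 64 117 154 153 151 155 156 153 160 155 153 147 61 155 145 83 68 49 37 89 90 86 111 122 137 154 149 136 50 40 34 35 41 29
192 70 73 154 150 152 153 153 155 153 156 151 62 63 74 143 145 148 151 155 152 151 99 123 137 150 150 149 137 44 43 35 29 39 28
196 146 151 150 151 151 154 151 152 151 151 151 150 154 151 153 154 144 81 64 160 154 133 126 131 151 150 148 139 54 36 33 31 36 34
200 215 152 153 152 149 151 153 151 151 152 153 153 158 155 156 157 150 81 68 125 155 145 125 131 149 148 149 147 47 40 37 33 41 31
204 142 150 147 148 146 146 1
[... 2293 characters left out ...]
4 135 140 138 129 129 23 33 27 29 56 95 95 93 70
280 155 149 149 154 155 156 153 146 137 213 128 135 195 137 134 132 139 138 134 136 137 136 135 129 115 32 27 38 35 98 92 94 89 9
284 189 222 217 221 151 155 177 221 210 205 200 203 201 206 210 166 194 141 131 131 136 137 137 128 41 35 26 28 28 96 95 89 96 23
288 223 217 214 217 221 218 218 216 210 203 208 207 202 205 204 202 206 207 207 201 200 207 208 191 28 30 30 30 63 131 127 129 119 40
292 223 219 212 215 220 222 217 215 211 205 209 207 202 200 206 203 204 211 206 203 200 209 95 21 28 24 36 32 26 28 28 160 143 42
296 221 220 215 216 221 222 219 217 214 207 209 211 202 200 204 201 202 206 206 201 201 23 30 30 24 36 36 31 34 31 35 60 159 45
```

>>> {"fn": "drive_tool", "kwargs": {
  "increments": [0, -0.004, 0, 0, 0, -0.006, 0, 0, 0, -0.008, 0, 0, 0, -0.008, 0.003, 0, 0, -0.008, 0.003, 0, 0, -0.007, 0.003, 0, 0, -0.005, 0.004, 0, 0, -0.003, 0, 0, 0, 0, 0, 0],
  "gripper": 1
}}

```text
clock: 11.5
eef_pos: [0.5669, -0.0257, 0.2382]
tool_rot: [-2.492, -1.912, 0.001]
force: [0.2, -0.2, 0.1]
grip_width: -0.0002
gripper_force: 0.0
```

>>> {"fn": "drive_tool", "kwargs": {
  "increments": [0, -0.003, 0, 0, 0, -0.003, 0, 0, 0, 0, 0, 0]
}}

```text
clock: 11.75
eef_pos: [0.5619, -0.0243, 0.2389]
tool_rot: [2.492, 1.912, 0.001]
force: [-0.5, -0.3, -0.1]
grip_width: 0.0
gripper_force: 0.0
```

```bash
python3 -c "
from geo import *
st()"
```

```text
t 11.75 tcp_c [-20.9  -0.4 238.9] h 1.309 w 0.0 Fc [-0.4 -0.4 -0.1] gf 0.0
```

>>> {"fn": "drive_tool", "kwargs": {
  "increments": [0, -0.003, 0, 0, 0, -0.003, 0, 0, 0, 0, 0, 0]
}}

```text
clock: 12.0
eef_pos: [0.5558, -0.0227, 0.2387]
tool_rot: [-2.492, -1.912, 0.0]
force: [0.9, 0.2, 0.4]
grip_width: 0.0004
gripper_force: 0.1
```

>>> {"fn": "drive_tool", "kwargs": {
  "increments": [0, -0.003, 0, 0, 0, 0, 0, 0]
}}

```text
clock: 12.17
eef_pos: [0.5529, -0.0219, 0.2386]
tool_rot: [-2.492, -1.912, 0.0]
force: [0.3, 0.5, -0.3]
grip_width: -0.0002
gripper_force: 0.1
```

>>> {"fn": "drive_tool", "kwargs": {
  "increments": [0, -0.003, 0.001, 0, 0, 0, 0, 0]
}}

```text
clock: 12.33
eef_pos: [0.5499, -0.0211, 0.2375]
tool_rot: [-2.492, -1.912, 0.001]
force: [-0.5, 0.1, -0.1]
grip_width: -0.0004
gripper_force: 0.3
```

```bash
cat >> geo.py <<'E'
def c2w(X,Y,Z): p=(x0+X/1e3)*x+(y0+Y/1e3)*y; return np.r_[p,Z/1e3]
def P(d,X,Y,Z): return np.round(proj(d,c2w(X,Y,Z)),0).astype(int).tolist()
E
python3 -c "
from geo import *
st(); d=cams.get_image('wrist'); pickle.dump(d,open('w8.pkl','wb')); cv2.imwrite('pics/w8.png',d['image'][:,:,::-1])
print('tab if same',P(d,37.3,15.5,218),P(d,37.3,-15.5,218),'TCP',P(d,-33.4,0,237.5))
for th in(1.2,1.1,1.0,.8,.6): 
  f=lambda r,Y:P(d,-20-r*np.cos(th)+8*np.sin(th),Y,187+r*np.sin(th)+8*np.cos(th))
  print(th,'lever face tip',f(62,13),f(62,-13),'r42',f(42,13))
g=cv2.cvtColor(d['image'],cv2.COLOR_RGB2GRAY)
for r in range(180,300,5): print(r,*g[r,250:470:5])
"
```

```text
t 12.33 tcp_c [-33.4  -0.4 237.5] h 1.309 w -0.4 Fc [-0.5 -0.  -0.1] gf 0.3
tab if same [446, 221] [440, 269] TCP [322, 263]
1.2 lever face tip [318, 250] [319, 295] r42 [332, 233]
1.1 lever face tip [306, 248] [307, 293] r42 [325, 232]
1.0 lever face tip [295, 246] [296, 291] r42 [317, 231]
0.8 lever face tip [275, 240] [278, 283] r42 [304, 228]
0.6 lever face tip [260, 233] [263, 275] r42 [293, 225]
180 153 150 165 162 169 160 153 162 156 148 145 137 150 149 141 219 212 214 216 204 205 221 222 221 52 55 50 75 151 199 205 203 199 204 205 210 215 209 213 217 217 129 199 104
185 158 150 163 164 162 160 156 160 156 151 146 138 150 147 146 149 198 213 217 204 205 179 222 220 50 53 50 73 233 240 240 179 233 231 226 229 231 230 228 228 184 201 107 227
190 154 148 160 163 164 158 159 162 157 152 148 136 154 148 128 160 198 240 238 237 236 236 222 218 51 57 48 69 241 85 232 160 53 46 230 230 231 229 228 229 129 211 77 108
195 156 159 158 158 156 153 80 158 157 158 157 158 159 138 74 161 90 81 57 90 109 224 222 221 44 59 37 69 228 159 228 147 200 244 230 228 230 229 229 227 167 99 105 232
20
[... 2645 characters left out ...]
10 210 214 160 224 217 165 164 172 125 184 38
280 151 145 158 162 162 154 161 159 128 31 37 33 99 92 39 29 97 95 24 29 29 211 200 51 52 53 79 204 214 205 202 208 207 208 215 176 223 214 145 162 125 33 106 143
285 153 149 153 161 161 155 162 163 111 33 27 31 95 94 26 25 93 97 39 38 29 138 199 54 50 47 102 207 213 202 203 210 206 212 217 192 218 198 142 171 166 45 141 105
290 149 147 152 161 160 153 160 159 141 32 35 33 37 168 44 48 161 16 30 20 30 73 198 49 49 46 118 207 213 202 205 206 205 211 215 177 203 164 148 150 160 85 181 179
295 147 150 189 215 192 223 224 228 35 35 33 34 31 31 40 49 27 28 25 32 27 31 147 51 53 54 126 210 213 202 203 207 205 199 201 211 207 146 148 152 156 154 179 153
```

```bash
python3 -c "
from geo import *
d=pickle.load(open('w8.pkl','rb'))
for th in(.9,1.0,1.1):
  ph=th-.105;pin=np.array([-20-13*np.cos(ph),187+13*np.sin(ph)])
  for a in(-.2,-.1,0,.2,.4,.68):
    R=np.array([[np.cos(a),-np.sin(a)],[np.sin(a),np.cos(a)]]);q=pin+R@[63.3,23];b=pin+R@[63.3,3];hk=pin+R@[55.5,-4.5];m=pin+R@[30,2]
    print(th,a,'top',P(d,q[0],15.5,q[1]),P(d,q[0],-15.5,q[1]),'foot',P(d,b[0],15.5,b[1]),'arm30',P(d,m[0],14,m[1]),'hook',np.round(hk))
g=cv2.cvtColor(d['image'],cv2.COLOR_RGB2GRAY)
print('cols 350..446 step 3')
for r in range(198,282,3): print(r,*g[r,350:448:3])
"
```

```text
0.9 -0.2 top [439, 213] [434, 259] foot [423, 203] arm30 [375, 208] hook [ 24. 181.]
0.9 -0.1 top [441, 217] [435, 264] foot [427, 206] arm30 [376, 209] hook [ 26. 186.]
0.9 0 top [442, 222] [435, 270] foot [430, 209] arm30 [377, 211] hook [ 26. 192.]
0.9 0.2 top [439, 231] [432, 281] foot [434, 217] arm30 [377, 215] hook [ 26. 203.]
0.9 0.4 top [430, 240] [424, 293] foot [434, 225] arm30 [374, 218] hook [ 24. 214.]
0.9 0.68 top [407, 251] [402, 308] foot [424, 236] arm30 [368, 223] hook [ 17. 228.]
1.0 -0.2 top [442, 214] [436, 260] foot [425, 203] arm30 [377, 208] hook [ 25. 182.]
1.0 -0.1 top [443, 218] [437, 265] foot [429, 206] arm30 [378, 210] hook [ 27. 187.]
1.0 0 top [444, 222] [438, 271] foot [432, 210] arm30 [378, 212] hook [ 27. 193.]
1.0 0.2 top [442, 231] [435, 282] foot [436, 217] arm30 [378, 215] hook [ 27. 204.]
1.0 0.4 top [433, 240] [426, 294] foot [436, 225] arm30 [376, 219] hook [ 25. 215.]
1.0 0.68 top [410, 252] [404, 309] foot [426, 237] arm30 [370, 223] hook [ 18. 229.]
1.1 -0.2 top [444, 214] [438, 260] foot [427, 204] arm30 [378, 209] hook [ 26. 182.]
1.1 -
[... 3291 characters left out ...]
77 222 151 151 152 148 157 112 197 224 186 217 159 126 172
267 24 218 203 200 195 50 55 49 55 51 62 185 193 198 209 226 225 224 224 219 146 151 151 154 157 131 205 222 186 212 169 147 78
270 38 220 205 202 183 49 51 52 56 54 67 192 204 211 212 206 202 174 216 221 151 151 148 150 154 145 211 224 187 204 164 160 51
273 30 146 205 200 174 51 54 50 49 58 69 155 206 210 213 206 201 199 204 210 207 208 201 208 215 154 217 226 216 188 169 156 183
276 34 105 204 199 162 53 55 54 51 58 65 199 204 214 211 205 203 201 207 209 211 207 211 214 196 164 218 220 215 172 161 157 183
279 33 45 205 200 155 44 52 52 53 67 71 203 207 213 209 204 203 202 206 206 210 207 211 213 196 176 223 215 212 143 147 157 181
```

The tab position in the picture shows the claw has lifted off (pitch about +0.45), so the bite was lost. I'll fetch it again, and this time clear the fingers from the tab before lifting away.

>>> {"fn": "drive_tool", "kwargs": {
  "increments": [0, 0.004, -0.004, 0, 0, 0.004, -0.01, 0, 0, 0.005, -0.012, 0, 0, 0.008, -0.012, 0, 0, 0.01, 0, 0, 0, 0.01, 0, 0, 0, 0.01, 0, 0, 0, 0.008, 0, 0, 0, 0.002, 0, 0, 0, 0, 0, 0],
  "gripper": 0.06
}}

```text
clock: 13.22
eef_pos: [0.6095, -0.0373, 0.2744]
tool_rot: [-2.492, -1.911, 0.002]
force: [-0.1, -0.2, 0.2]
grip_width: 0.0401
gripper_force: 0.0
```

```bash
python3 -c "
from geo import *
st(); d=cams.get_image('wrist'); pickle.dump(d,open('w9.pkl','wb'))
for th in(1.0,):
  ph=th-.105;pin=np.array([-20-13*np.cos(ph),187+13*np.sin(ph)])
  for a in(-.1,.2,.4,.5,.6,.68):
    R=np.array([[np.cos(a),-np.sin(a)],[np.sin(a),np.cos(a)]]);q=pin+R@[63.3,23];b=pin+R@[63.3,3];m=pin+R@[30,2]
    print(th,a,'top',P(d,q[0],15.5,q[1]),P(d,q[0],-15.5,q[1]),'foot',P(d,b[0],15.5,b[1]),P(d,b[0],-15.5,b[1]),'arm30',P(d,m[0],14,m[1]))
g=cv2.cvtColor(d['image'],cv2.COLOR_RGB2GRAY)
print('   ',*range(255,375,4))
for r in range(190,282,3): print(r,*g[r,255:375:4])
"
```

```text
t 13.22 tcp_c [ 28.4  -0.7 274.4] h 1.309 w 40.1 Fc [-0.  -0.2  0.2] gf 0.0
1.0 -0.1 top [335, 198] [335, 238] foot [332, 190] [331, 227] arm30 [287, 193]
1.0 0.2 top [324, 207] [324, 250] foot [330, 197] [329, 238] arm30 [285, 196]
1.0 0.4 top [310, 213] [311, 258] foot [323, 203] [323, 245] arm30 [281, 199]
1.0 0.5 top [302, 216] [303, 262] foot [319, 206] [319, 249] arm30 [278, 200]
1.0 0.6 top [292, 219] [294, 266] foot [313, 209] [313, 253] arm30 [275, 201]
1.0 0.68 top [284, 221] [286, 268] foot [307, 211] [308, 256] arm30 [272, 202]
    255 259 263 267 271 275 279 283 287 291 295 299 303 307 311 315 319 323 327 331 335 339 343 347 351 355 359 363 367 371
190 96 70 155 144 123 147 149 144 31 34 30 38 118 76 76 55 75 148 147 151 144 147 230 217 146 122 68 68 67 153
193 81 70 88 133 125 146 150 146 35 33 34 29 122 76 78 53 76 148 149 153 146 150 149 138 149 147 78 68 70 152
196 143 128 93 91 84 86 132 146 38 37 38 43 121 71 76 56 75 146 146 149 144 148 151 143 146 145 59 66 65 156
199 101 119 142 140 144 136 134 102 92 93 87 71 115 78 77 53 74 148 144 153 146 148 149 143 147 139 
[... 2406 characters left out ...]
 196 203 202 203 202 208 209 204 209 172 164 9 22 93
265 33 36 28 93 94 82 30 13 125 53 50 51 5 197 206 200 195 200 204 200 205 208 210 202 208 167 167 8 22 77
268 24 32 48 92 92 32 25 20 194 48 46 50 12 196 207 200 196 199 203 200 205 213 206 202 209 167 165 18 13 42
271 45 46 89 92 90 28 25 13 191 51 51 51 22 197 206 199 197 198 202 199 195 192 198 204 210 165 167 19 17 33
274 24 33 94 91 92 29 17 6 193 44 51 47 5 182 210 199 193 200 195 187 190 192 194 202 208 141 165 27 27 22
277 37 20 91 91 88 27 34 26 189 49 50 50 19 181 193 189 185 187 185 185 191 196 193 185 208 157 129 7 12 25
280 30 60 93 89 83 28 7 23 189 46 49 51 15 183 193 183 181 182 184 186 189 194 195 186 208 162 138 29 20 31
```

>>> {"fn": "drive_tool", "kwargs": {
  "increments": [0, 0.001, 0.008, 0, 0, 0.001, 0.01, 0, 0, 0, 0.012, 0, 0, 0, 0.012, 0, 0, 0.0025, 0.003, 0, 0, 0.0025, 0.003, 0, 0, 0.0025, 0.003, 0, 0, 0.0025, 0.003, 0, 0, 0, 0, 0],
  "gripper": 0.39
}}

```text
clock: 14.02
eef_pos: [0.6205, -0.0402, 0.2204]
tool_rot: [-2.491, -1.911, 0.002]
force: [-2.6, 0.3, -2.1]
grip_width: 0.0262
gripper_force: 1.5
```

>>> {"fn": "drive_tool", "kwargs": {
  "increments": [0, 0, 0.003, 0, 0, 0, 0.003, 0, 0, 0, 0.003, 0, 0, -0.001, 0.001, 0, 0, 0, 0, 0, 0, 0, 0, 0],
  "gripper": 0.72
}}

```text
clock: 14.52
eef_pos: [0.6209, -0.04, 0.2126]
tool_rot: [2.491, 1.911, 0.003]
force: [-0.2, -0.1, -1.0]
grip_width: 0.012
gripper_force: 0.0
```

>>> {"fn": "drive_tool", "kwargs": {
  "increments": [0, -0.001, 0, 0, 0, -0.001, 0, 0, 0, 0, 0, 0, 0, 0, 0, 0, 0, 0, 0, 0],
  "gripper": 1
}}

```text
clock: 14.93
eef_pos: [0.6194, -0.0396, 0.2123]
tool_rot: [2.491, 1.911, 0.004]
force: [5.2, -1.1, -2.6]
grip_width: 0.0047
gripper_force: 22.9
```

```bash
python3 -c "
from geo import *
st()"
```

```text
t 14.93 tcp_c [ 38.6  -0.5 212.3] h 1.309 w 4.7 Fc [ 5.3  0.3 -2.6] gf 22.9
```

>>> {"fn": "drive_tool", "kwargs": {
  "increments": [0, 0.002, 0, 0, 0, 0.002, 0, 0, 0, 0.002, 0, 0, 0, 0.002, 0, 0, 0, 0.002, 0, 0, 0, 0, 0, 0]
}}

```text
clock: 15.43
eef_pos: [0.625, -0.0412, 0.2094]
tool_rot: [-2.488, -1.909, 0.008]
force: [-4.5, 1.0, -4.4]
grip_width: 0.0047
gripper_force: 19.9
```

>>> {"fn": "drive_tool", "kwargs": {
  "increments": [0, 0, 0.002, 0, 0, 0, 0.002, 0, 0, 0, 0.002, 0, 0, 0, 0.002, 0, 0, 0, 0.002, 0, 0, 0, 0.002, 0, 0, 0, 0.002, 0, 0, 0, 0.002, 0, 0, 0, 0.001, 0, 0, 0, 0, 0]
}}

```text
clock: 16.27
eef_pos: [0.6317, -0.043, 0.1983]
tool_rot: [2.487, 1.907, 0.011]
force: [2.8, -0.4, 8.9]
grip_width: 0.0045
gripper_force: 41.3
```

```bash
python3 -c "
from geo import *
st()"
```

```text
t 16.27 tcp_c [ 51.3  -0.5 198.3] h 1.309 w 4.5 Fc [2.8 0.3 8.9] gf 41.3
```

>>> {"fn": "drive_tool", "kwargs": {
  "increments": [0, -0.0015, 0.001, 0, 0, -0.0015, 0.001, 0, 0, -0.0015, 0, 0, 0, -0.0015, 0, 0, 0, -0.0015, 0, 0, 0, 0, 0, 0]
}}

```text
clock: 16.77
eef_pos: [0.6312, -0.0428, 0.2003]
tool_rot: [2.476, 1.9, 0.028]
force: [15.2, -3.7, 9.1]
grip_width: 0.0051
gripper_force: 38.0
```

>>> {"fn": "drive_tool", "kwargs": {
  "increments": [0, -0.0015, 0, 0, 0, -0.0015, 0, 0, 0, -0.0015, 0, 0, 0, 0, 0, 0]
}}

```text
clock: 17.1
eef_pos: [0.6282, -0.0419, 0.2015]
tool_rot: [2.475, 1.898, 0.031]
force: [14.8, -4.1, 10.9]
grip_width: 0.0043
gripper_force: 44.1
```

```bash
python3 -c "
from geo import *
st()"
```

```text
t 17.1 tcp_c [ 47.6  -0.4 201.5] h 1.309 w 4.3 Fc [15.4 -0.2 10.9] gf 44.1
```

>>> {"fn": "drive_tool", "kwargs": {
  "increments": [0, 0, 0, 0, 0, 0, 0, 0, 0, 0, 0, 0]
}}

```text
clock: 17.35
eef_pos: [0.6256, -0.0412, 0.2002]
tool_rot: [2.479, 1.901, 0.025]
force: [10.8, -3.1, 12.0]
grip_width: 0.0043
gripper_force: 51.6
```

>>> {"fn": "drive_tool", "kwargs": {
  "increments": [0, -0.001, 0, 0, 0, 0, 0, 0]
}}

```text
clock: 17.52
eef_pos: [0.6236, -0.0407, 0.1998]
tool_rot: [2.48, 1.902, 0.022]
force: [9.2, -1.9, 12.5]
grip_width: 0.0048
gripper_force: 53.8
```

```bash
python3 -c "
from geo import *
st(); s=arm.get_state(); print(Ro.from_rotvec(s['tool_rot']).as_matrix()[:,2], s['ft_torque'])
d=cams.get_image('wrist'); pickle.dump(d,open('w10.pkl','wb'))
np.set_printoptions(linewidth=250)
for n in ('w5','w10'):
  d=pickle.load(open(n+'.pkl','rb'))
  g=cv2.cvtColor(d['image'],cv2.COLOR_RGB2GRAY); print(n)
  print('   ',*range(180,350,5))
  for r in range(195,270,4): print(r,*g[r,180:350:5])
"
```

```text
t 17.52 tcp_c [ 42.9  -0.4 199.8] h 1.309 w 4.8 Fc [ 9.4  0.5 12.5] gf 53.8
[ 0.02089329 -0.00388231 -0.99977417] [-0.296638   -0.81761141 -0.04377495]
w5
    180 185 190 195 200 205 210 215 220 225 230 235 240 245 250 255 260 265 270 275 280 285 290 295 300 305 310 315 320 325 330 335 340 345
195 149 146 140 149 147 137 139 153 160 154 150 66 37 36 37 36 127 132 136 135 135 132 133 141 139 140 144 144 139 224 220 222 232 158
199 149 145 141 146 146 131 133 153 159 158 151 67 38 38 35 37 126 131 138 141 139 128 136 139 136 142 146 145 146 146 225 221 233 164
203 150 146 144 146 146 135 132 149 158 159 156 69 37 37 36 38 99 121 125 138 127 138 144 155 158 157 160 157 157 156 157 228 230 125
207 153 146 141 150 144 133 133 151 160 157 152 67 36 38 40 41 131 123 98 104 99 160 154 158 157 158 158 159 156 154 162 139 232 88
211 158 164 163 161 164 166 164 167 124 157 154 67 43 43 29 38 113 85 157 150 76 39 33 30 156 157 159 160 159 151 160 134 234 81
215 151 137 139 139 138 138 143 155 125 158 153 82 38 38 39 40 95 85 159 159 79 41 38 31 157 158 158 160 160 155 158 131 230 75
219 112 92 5
[... 3477 characters left out ...]
 70 160 130 136 155 155 130 37 39 40 42 88 79 84 156 155 158 153 157 154 146 95 94 156 159 135 177
251 156 157 156 95 99 89 91 67 163 131 139 154 152 135 30 35 37 32 67 75 81 157 150 158 155 146 96 86 96 150 92 99 103 182
255 152 154 156 93 93 89 84 69 136 129 139 145 151 141 35 35 37 36 46 77 81 156 154 158 153 128 100 86 99 158 92 95 99 183
259 156 153 143 98 91 92 72 69 107 130 137 139 149 145 44 41 40 39 30 87 81 156 151 49 30 94 100 71 100 154 18 98 95 26
263 156 158 89 94 93 96 68 70 86 130 135 138 150 145 44 39 41 42 15 105 84 154 140 34 26 102 101 73 99 155 21 95 99 28
267 157 159 93 99 89 91 69 66 70 109 134 140 146 146 60 36 41 44 20 103 79 153 107 37 39 99 95 57 96 160 27 99 99 35
```

>>> {"fn": "drive_tool", "kwargs": {
  "increments": [0, 0.001, 0.001, 0, 0, 0.001, 0.001, 0, 0, 0, 0.001, 0, 0, 0, 0, 0, 0, 0, 0, 0]
}}

```text
clock: 17.98
eef_pos: [0.6233, -0.0406, 0.196]
tool_rot: [2.483, 1.905, 0.017]
force: [5.3, -1.4, 14.2]
grip_width: 0.0044
gripper_force: 67.5
```

```bash
python3 -c "
from geo import *
st()"
```

```text
t 17.98 tcp_c [ 42.6  -0.4 196. ] h 1.309 w 4.4 Fc [ 5.5 -0.  14.2] gf 67.5
```

>>> {"fn": "drive_tool", "kwargs": {
  "increments": [0, 0, -0.003, 0, 0, 0.001, -0.003, 0, 0, 0.001, -0.003, 0, 0, 0.001, -0.003, 0, 0, 0, 0, 0],
  "gripper": 0.74
}}

```text
clock: 18.4
eef_pos: [0.6203, -0.04, 0.2019]
tool_rot: [2.492, 1.912, 0.001]
force: [3.4, -0.4, 0.6]
grip_width: 0.0112
gripper_force: 1.8
```

```bash
python3 -c "
from geo import *
st(); d=cams.get_image('wrist'); pickle.dump(d,open('w11.pkl','wb'))
for pinx in(-24,-20):
  pin=np.array([pinx,199.6])
  for a in(-.2,-.1,0,.1,.2,.4):
    R=np.array([[np.cos(a),-np.sin(a)],[np.sin(a),np.cos(a)]]);q=pin+R@[63.3,23];b=pin+R@[63.3,3];m=pin+R@[30,2]
    print(pinx,a,'top',q.round(),P(d,q[0],15.5,q[1]),P(d,q[0],-15.5,q[1]),'foot',P(d,b[0],15.5,b[1]),'arm30',P(d,m[0],14,m[1]),'arm50',P(d,*(lambda k:(k[0],14,k[1]))(pin+R@[50,2])))
g=cv2.cvtColor(d['image'],cv2.COLOR_RGB2GRAY)
print('   ',*range(236,356,4))
for r in range(196,272,3): print(r,*g[r,236:356:4])
"
```

```text
t 18.4 tcp_c [ 39.6  -0.6 201.9] h 1.309 w 11.2 Fc [3.4 0.4 0.6] gf 1.8
-24 -0.2 top [ 43. 210.] [328, 242] [328, 296] foot [320, 226] arm30 [258, 233] arm50 [296, 230]
-24 -0.1 top [ 41. 216.] [325, 249] [325, 304] foot [321, 231] arm30 [258, 235] arm50 [296, 234]
-24 0 top [ 39. 223.] [321, 255] [321, 313] foot [321, 236] arm30 [256, 238] arm50 [295, 238]
-24 0.1 top [ 37. 229.] [315, 262] [316, 322] foot [320, 242] arm30 [254, 241] arm50 [294, 242]
-24 0.2 top [ 33. 235.] [307, 270] [308, 331] foot [317, 247] arm30 [252, 243] arm50 [291, 247]
-24 0.4 top [ 25. 245.] [283, 285] [287, 351] foot [307, 260] arm30 [245, 248] arm50 [281, 256]
-20 -0.2 top [ 47. 210.] [336, 242] [336, 296] foot [328, 226] arm30 [266, 233] arm50 [303, 230]
-20 -0.1 top [ 45. 216.] [334, 249] [333, 304] foot [329, 231] arm30 [265, 235] arm50 [304, 234]
-20 0 top [ 43. 223.] [330, 255] [330, 313] foot [329, 236] arm30 [264, 238] arm50 [303, 238]
-20 0.1 top [ 41. 229.] [324, 262] [324, 322] foot [328, 242] arm30 [262, 240] arm50 [302, 242]
-20 0.2 top [ 37. 235.] [316, 270] [317, 331] foot [326, 247] arm30 
[... 2462 characters left out ...]
6 87 113 157 156 96 98 89 79 157 150 89 153 137 19 97 96 109 180
256 132 142 141 151 148 64 33 34 38 37 18 162 83 112 159 156 98 98 90 58 158 152 91 151 138 19 93 98 108 183
259 132 142 142 149 148 65 38 39 39 40 28 165 83 46 29 27 98 99 72 53 154 152 89 156 136 25 100 99 95 28
262 137 143 141 152 146 64 39 42 39 44 25 165 77 26 32 33 97 95 60 51 156 151 89 155 137 23 104 101 101 32
265 134 142 139 151 149 66 40 34 33 43 31 163 26 35 34 54 97 97 44 52 156 155 86 152 138 33 102 98 99 36
268 98 113 142 147 148 70 37 34 38 39 34 167 27 33 38 68 97 97 19 52 153 150 89 156 135 30 100 100 102 35
271 151 165 125 139 145 87 34 36 34 38 30 168 27 31 34 91 99 93 31 52 157 152 90 148 137 28 89 97 99 37
```

>>> {"fn": "drive_tool", "kwargs": {
  "increments": [0, 0.002, -0.003, 0, 0, 0.002, -0.003, 0, 0, 0, 0, 0, 0, 0, 0, 0, 0, 0, 0, 0, 0, 0, 0, 0],
  "gripper": 1,
  "grip_force": 20
}}

```text
clock: 18.95
eef_pos: [0.6229, -0.0407, 0.2069]
tool_rot: [-2.491, -1.911, 0.002]
force: [-2.8, 1.7, 1.3]
grip_width: 0.0047
gripper_force: 20.4
```

>>> {"fn": "drive_tool", "kwargs": {
  "increments": [0, 0.001, 0.002, 0, 0, 0.001, 0.002, 0, 0, 0, 0.002, 0, 0, 0, 0.001, 0, 0, 0, 0, 0, 0, 0, 0, 0]
}}

```text
clock: 19.45
eef_pos: [0.6272, -0.0419, 0.2019]
tool_rot: [2.49, 1.91, 0.004]
force: [-0.5, 1.1, 4.7]
grip_width: 0.0044
gripper_force: 35.5
```

```bash
python3 -c "
from geo import *
st()"
```

```text
t 19.45 tcp_c [ 46.7  -0.6 201.9] h 1.309 w 4.4 Fc [-0.8  0.9  4.7] gf 35.5
```

>>> {"fn": "drive_tool", "kwargs": {
  "increments": [0, 0, 0.0015, 0, 0, 0, 0.0015, 0, 0, 0, 0.0015, 0, 0, 0, 0.001, 0, 0, 0, 0, 0, 0, 0, 0, 0]
}}

```text
clock: 19.95
eef_pos: [0.6292, -0.0423, 0.1982]
tool_rot: [2.488, 1.908, 0.009]
force: [1.8, -0.6, 9.0]
grip_width: 0.0044
gripper_force: 47.3
```

>>> {"fn": "drive_tool", "kwargs": {
  "increments": [0, 0, 0.001, 0, 0, 0, 0.001, 0, 0, 0, 0, 0]
}}

```text
clock: 20.2
eef_pos: [0.6299, -0.0425, 0.1967]
tool_rot: [2.486, 1.907, 0.011]
force: [3.3, -1.2, 9.3]
grip_width: 0.0045
gripper_force: 51.7
```

>>> {"fn": "drive_tool", "kwargs": {
  "increments": [0, 0, 0.001, 0, 0, 0, 0.001, 0, 0, 0, 0, 0]
}}

```text
clock: 20.45
eef_pos: [0.6307, -0.0427, 0.1953]
tool_rot: [2.485, 1.906, 0.013]
force: [4.6, -1.6, 10.6]
grip_width: 0.0042
gripper_force: 55.2
```

>>> {"fn": "drive_tool", "kwargs": {
  "increments": [0, -0.001, 0, 0, 0, -0.001, 0, 0, 0, -0.001, 0, 0, 0, -0.001, 0, 0, 0, -0.001, 0, 0, 0, -0.001, 0, 0, 0, 0, 0, 0, 0, 0, 0, 0]
}}

```text
clock: 21.12
eef_pos: [0.6302, -0.0426, 0.1983]
tool_rot: [2.477, 1.9, 0.026]
force: [15.2, -5.6, 10.5]
grip_width: 0.0048
gripper_force: 48.3
```

>>> {"fn": "drive_tool", "kwargs": {
  "increments": [0, -0.001, 0, 0, 0, -0.001, 0, 0, 0, 0, 0, 0, 0, 0, 0, 0]
}}

```text
clock: 21.45
eef_pos: [0.6282, -0.042, 0.1985]
tool_rot: [2.478, 1.9, 0.026]
force: [14.2, -4.5, 10.9]
grip_width: 0.0044
gripper_force: 52.3
```

```bash
python3 -c "
from geo import *
st()"
```

```text
t 21.45 tcp_c [ 47.7  -0.5 198.5] h 1.309 w 4.4 Fc [14.9 -0.7 10.9] gf 52.3
```

>>> {"fn": "drive_tool", "kwargs": {
  "increments": [0, 0, -0.001, 0, 0, -0.001, -0.001, 0, 0, -0.001, 0, 0, 0, 0, 0, 0, 0, 0, 0, 0]
}}

```text
clock: 21.87
eef_pos: [0.624, -0.0409, 0.1993]
tool_rot: [2.481, 1.903, 0.02]
force: [8.2, -3.3, 11.1]
grip_width: 0.0044
gripper_force: 52.4
```

>>> {"fn": "drive_tool", "kwargs": {
  "increments": [0, -0.001, 0, 0, 0, -0.001, 0, 0, 0, 0, 0, 0, 0, 0, 0, 0]
}}

```text
clock: 22.2
eef_pos: [0.6203, -0.04, 0.1984]
tool_rot: [2.484, 1.905, 0.016]
force: [5.1, -1.6, 11.9]
grip_width: 0.0044
gripper_force: 53.6
```

```bash
python3 -c "
from geo import *
st()"
```

```text
t 22.2 tcp_c [ 39.6  -0.5 198.4] h 1.309 w 4.4 Fc [ 5.3 -0.2 11.9] gf 53.6
```

>>> {"fn": "drive_tool", "kwargs": {
  "increments": [0, -0.001, 0, 0, 0, 0, 0, 0]
}}

```text
clock: 22.37
eef_pos: [0.6188, -0.0395, 0.1981]
tool_rot: [2.484, 1.906, 0.015]
force: [4.2, -1.1, 11.6]
grip_width: 0.0045
gripper_force: 52.9
```

>>> {"fn": "drive_tool", "kwargs": {
  "increments": [0, -0.001, 0, 0, 0, 0, 0, 0]
}}

```text
clock: 22.53
eef_pos: [0.6185, -0.0394, 0.1982]
tool_rot: [2.483, 1.905, 0.016]
force: [8.0, -3.6, 11.4]
grip_width: 0.0046
gripper_force: 52.2
```

>>> {"fn": "drive_tool", "kwargs": {
  "increments": [0, -0.001, 0, 0, 0, 0, 0, 0]
}}

```text
clock: 22.7
eef_pos: [0.6178, -0.0392, 0.1987]
tool_rot: [2.483, 1.905, 0.017]
force: [4.7, -2.5, 15.7]
grip_width: 0.0045
gripper_force: 50.0
```

```bash
python3 -c "
from geo import *
st(); d=cams.get_image('wrist'); pickle.dump(d,open('w12.pkl','wb'))
tx=37
for a in(-.3,-.2,-.1,0,.1):
    R=np.array([[np.cos(a),-np.sin(a)],[np.sin(a),np.cos(a)]]);px=tx-(R@[63.3,15])[0];pin=np.array([px,187+np.sqrt(169-(px+20)**2)])
    q=pin+R@[63.3,23];b=pin+R@[63.3,3];hk=pin+R@[55.5,-4.5]
    w=lambda l,Y=14:P(d,*(lambda k:(k[0],Y,k[1]))(pin+R@l))
    print(a,'pin',pin.round(),'top',q.round(),P(d,q[0],15.5,q[1]),'foot',P(d,b[0],15.5,b[1]),'arms +y',w([5,2]),w([30,2]),w([50,2]),'-y',w([5,2],-14),w([30,2],-14),'hook',hk.round())
g=cv2.cvtColor(d['image'],cv2.COLOR_RGB2GRAY)
print('   ',*range(200,356,5))
for r in range(200,262,2): print(r,*g[r,200:356:5])
"
```

```text
t 22.7 tcp_c [ 37.   -0.5 198.7] h 1.309 w 4.5 Fc [ 5.1 -1.2 15.7] gf 50.0
-0.3 pin [-28. 197.] top [ 39. 201.] [327, 237] foot [315, 223] arms +y [205, 238] [255, 232] [292, 227] -y [212, 285] [259, 277] hook [ 24. 177.]
-0.2 pin [-28. 197.] top [ 39. 207.] [325, 243] foot [317, 227] arms +y [205, 239] [255, 234] [293, 231] -y [211, 286] [259, 280] hook [ 25. 182.]
-0.1 pin [-27. 198.] top [ 38. 214.] [324, 250] foot [320, 232] arms +y [205, 240] [255, 237] [294, 235] -y [212, 287] [259, 284] hook [ 27. 188.]
0 pin [-26. 198.] top [ 37. 221.] [323, 258] foot [322, 238] arms +y [206, 241] [256, 240] [296, 240] -y [213, 288] [260, 288] hook [ 29. 194.]
0.1 pin [-24. 199.] top [ 36. 228.] [321, 266] foot [325, 244] arms +y [208, 242] [257, 244] [298, 245] -y [215, 290] [261, 292] hook [ 31. 200.]
    200 205 210 215 220 225 230 235 240 245 250 255 260 265 270 275 280 285 290 295 300 305 310 315 320 325 330 335 340 345 350 355
200 151 147 143 149 147 132 135 155 159 159 150 41 34 34 41 31 126 132 104 125 114 120 121 154 138 147 231 234 235 234 235 133
202 151 149 140 147 143 136 131 150
[... 2877 characters left out ...]
5 133 174
250 90 96 97 87 90 108 154 131 138 156 154 130 41 35 36 35 109 156 154 154 151 143 96 92 97 151 80 102 100 160 148 176
252 94 101 89 87 85 96 157 128 140 153 152 134 34 40 40 36 107 156 151 156 153 141 97 89 99 156 80 97 97 154 137 175
254 96 92 90 88 90 86 156 130 137 147 151 137 37 35 40 41 103 154 153 155 155 131 98 86 97 157 84 99 94 156 132 179
256 98 88 87 90 90 77 158 130 138 143 151 136 40 39 40 40 89 154 155 155 157 115 96 85 98 160 65 99 96 159 133 179
258 86 92 91 90 86 64 159 129 140 139 154 137 38 43 35 41 94 156 154 145 55 88 96 71 102 156 27 95 99 57 47 182
260 92 92 91 91 85 69 160 129 136 143 151 143 33 37 35 39 73 152 152 28 36 100 95 68 100 157 26 96 98 32 32 188
```

>>> {"fn": "drive_tool", "kwargs": {
  "increments": [0, 0.002, -0.002, 0, 0, 0.002, -0.002, 0, 0, 0.002, 0, 0, 0, 0.002, 0, 0]
}}

```text
clock: 23.08
eef_pos: [0.6187, -0.0395, 0.1986]
tool_rot: [-2.492, -1.912, 0.0]
force: [-7.6, 1.3, 10.6]
grip_width: 0.0045
gripper_force: 46.7
```

>>> {"fn": "drive_tool", "kwargs": {
  "increments": [0, 0.001, 0, 0, 0, 0.001, 0, 0, 0, 0.001, 0, 0, 0, 0.001, 0, 0, 0, 0, 0, 0],
  "gripper": 0.69
}}

```text
clock: 23.5
eef_pos: [0.6225, -0.0407, 0.1963]
tool_rot: [-2.492, -1.912, 0.001]
force: [-1.7, 1.2, 0.4]
grip_width: 0.0133
gripper_force: 1.3
```

```bash
python3 -c "
from geo import *
st()"
```

```text
t 23.5 tcp_c [ 41.9  -0.7 196.3] h 1.309 w 13.3 Fc [-1.9  0.7  0.4] gf 1.3
```

>>> {"fn": "drive_tool", "kwargs": {
  "increments": [0, 0.002, 0, 0, 0, 0.002, 0, 0, 0, 0.002, 0, 0, 0, 0.001, -0.0, 0, 0, 0, 0.0015, 0, 0, 0, 0.0015, 0, 0, 0, 0.0015, 0, 0, 0, 0, 0]
}}

```text
clock: 24.17
eef_pos: [0.6299, -0.0426, 0.1927]
tool_rot: [2.492, 1.912, 0.001]
force: [-2.7, 0.5, 0.9]
grip_width: 0.0134
gripper_force: 2.0
```

>>> {"fn": "drive_tool", "kwargs": {
  "increments": [0, 0, 0.0015, 0, 0, 0, 0.0015, 0, 0, 0, 0, 0]
}}

```text
clock: 24.42
eef_pos: [0.6305, -0.0427, 0.1919]
tool_rot: [2.491, 1.911, 0.003]
force: [-3.2, 0.4, 9.3]
grip_width: 0.0132
gripper_force: 6.3
```

```bash
python3 -c "
from geo import *
st()"
```

```text
t 24.42 tcp_c [ 50.1  -0.6 191.9] h 1.309 w 13.2 Fc [-3.2 -0.5  9.3] gf 6.3
```

```bash
cat > look.py <<'E'
from geo import *
import sys
tx=float(sys.argv[1]); st(); d=cams.get_image('wrist'); pickle.dump(d,open(sys.argv[2]+'.pkl','wb'))
for a in(-.35,-.3,-.25,-.2,-.1,0):
    R=np.array([[np.cos(a),-np.sin(a)],[np.sin(a),np.cos(a)]]);px=tx-(R@[63.3,15])[0];pin=np.array([px,187+np.sqrt(169-(px+20)**2)])
    q=pin+R@[63.3,23];b=pin+R@[63.3,3];hk=pin+R@[55.5,-4.5]
    w=lambda l,Y=14:P(d,*(lambda k:(k[0],Y,k[1]))(pin+R@l))
    print(a,'pin',pin.round(),'top',q.round(),P(d,q[0],15.5,q[1]),'foot',P(d,b[0],15.5,b[1]),'arms +y',w([5,2]),w([30,2]),w([50,2]),'hook',hk.round())
g=cv2.cvtColor(d['image'],cv2.COLOR_RGB2GRAY)
c0,c1=int(sys.argv[3]),int(sys.argv[4])
print('   ',*range(c0,c1,5))
for r in range(200,262,3): print(r,*g[r,c0:c1:5])
E
python3 look.py 46 w13 185 350
```

```text
t 24.42 tcp_c [ 50.1  -0.6 191.9] h 1.309 w 13.2 Fc [-3.2 -0.5  9.3] gf 6.3
-0.35 pin [-19. 200.] top [ 49. 200.] [319, 242] foot [307, 227] arms +y [191, 246] [244, 238] [283, 232] hook [ 32. 177.]
-0.3 pin [-19. 200.] top [ 48. 203.] [318, 246] foot [308, 229] arms +y [191, 246] [244, 239] [283, 234] hook [ 33. 179.]
-0.25 pin [-19. 200.] top [ 48. 207.] [317, 249] foot [309, 232] arms +y [190, 246] [243, 240] [283, 236] hook [ 34. 182.]
-0.2 pin [-19. 200.] top [ 48. 210.] [316, 252] foot [309, 234] arms +y [190, 246] [243, 242] [283, 238] hook [ 34. 185.]
-0.1 pin [-18. 200.] top [ 47. 216.] [314, 260] foot [311, 239] arms +y [190, 247] [243, 244] [284, 243] hook [ 36. 190.]
0 pin [-17. 200.] top [ 46. 223.] [312, 267] foot [313, 245] arms +y [192, 247] [244, 247] [286, 247] hook [ 38. 195.]
    185 190 195 200 205 210 215 220 225 230 235 240 245 250 255 260 265 270 275 280 285 290 295 300 305 310 315 320 325 330 335 340 345
200 145 147 141 128 139 159 160 155 129 38 31 36 41 37 127 132 137 134 134 129 134 136 137 141 147 142 142 144 148 148 236 137 162
203 145 145 144 129 137 15
[... 1748 characters left out ...]
 153 155 150 149 147 122 63 12 85 80 74 124 153 152 153 152 152 156 93 101 88 158 132 234 164 169
248 146 153 153 153 147 150 127 134 154 130 33 30 39 44 10 106 85 77 121 155 150 152 153 109 111 74 100 112 158 129 240 121 120
251 140 109 94 93 69 129 140 154 153 139 47 41 35 36 21 95 84 71 114 154 152 151 155 97 99 66 104 146 114 127 238 76 97
254 93 98 93 93 81 130 139 148 151 138 42 32 41 40 25 113 85 77 106 155 149 153 152 97 96 62 105 156 126 129 236 60 100
257 85 96 90 89 90 130 137 150 153 146 60 38 36 35 26 146 86 73 96 155 153 154 147 98 96 56 104 155 123 126 236 48 100
260 79 94 96 90 93 133 137 143 149 146 61 39 35 41 36 146 84 80 96 154 73 39 70 102 91 51 103 157 125 130 231 42 96
```

>>> {"fn": "drive_tool", "kwargs": {
  "increments": [0, -0.001, 0, 0, 0, -0.001, 0, 0, 0, -0.001, 0, 0, 0, -0.001, 0, 0, 0, -0.001, 0, 0, 0, -0.001, 0, 0, 0, 0, 0, 0]
}}

```text
clock: 25.05
eef_pos: [0.6289, -0.0423, 0.1938]
tool_rot: [2.485, 1.906, 0.014]
force: [4.5, -2.6, 7.2]
grip_width: 0.0133
gripper_force: 0.1
```

>>> {"fn": "drive_tool", "kwargs": {
  "increments": [0, -0.001, 0, 0, 0, -0.001, 0, 0, 0, -0.001, 0, 0, 0, 0, 0, 0]
}}

```text
clock: 25.38
eef_pos: [0.6271, -0.0417, 0.195]
tool_rot: [2.483, 1.905, 0.016]
force: [6.4, -3.0, 9.8]
grip_width: 0.013
gripper_force: 0.1
```

```bash
python3 -c "
from geo import *
st()"
```

```text
t 25.38 tcp_c [ 46.6  -0.5 195. ] h 1.309 w 13.0 Fc [ 7.  -1.3  9.8] gf 0.1
```

>>> {"fn": "drive_tool", "kwargs": {
  "increments": [0, -0.001, -0.0005, 0, 0, -0.001, -0.0005, 0, 0, -0.001, 0, 0, 0, 0, 0, 0]
}}

```text
clock: 25.72
eef_pos: [0.6245, -0.041, 0.1965]
tool_rot: [2.483, 1.905, 0.017]
force: [4.9, -3.8, 11.4]
grip_width: 0.0135
gripper_force: 0.1
```

>>> {"fn": "drive_tool", "kwargs": {
  "increments": [0, -0.001, 0, 0, 0, -0.001, 0, 0, 0, 0, 0, 0, 0, 0, 0, 0]
}}

```text
clock: 26.05
eef_pos: [0.6232, -0.0407, 0.1972]
tool_rot: [2.482, 1.904, 0.019]
force: [6.4, -4.2, 12.9]
grip_width: 0.0135
gripper_force: 0.2
```

```bash
python3 look.py 41 w14 185 350
```

```text
t 26.05 tcp_c [ 42.5  -0.5 197.2] h 1.309 w 13.5 Fc [ 7.3 -2.4 12.9] gf 0.2
-0.35 pin [-24. 199.] top [ 44. 199.] [324, 237] foot [311, 223] arms +y [201, 242] [251, 234] [288, 228] hook [ 27. 176.]
-0.3 pin [-24. 199.] top [ 43. 203.] [324, 240] foot [312, 225] arms +y [200, 242] [251, 235] [288, 230] hook [ 28. 179.]
-0.25 pin [-24. 199.] top [ 43. 206.] [323, 243] foot [313, 227] arms +y [199, 242] [251, 236] [289, 232] hook [ 29. 181.]
-0.2 pin [-24. 199.] top [ 43. 209.] [322, 247] foot [314, 230] arms +y [199, 242] [250, 237] [289, 234] hook [ 29. 184.]
-0.1 pin [-23. 200.] top [ 42. 216.] [321, 254] foot [317, 235] arms +y [199, 243] [251, 240] [291, 238] hook [ 31. 190.]
0 pin [-22. 200.] top [ 41. 223.] [319, 261] foot [319, 240] arms +y [201, 243] [252, 243] [292, 243] hook [ 33. 195.]
    185 190 195 200 205 210 215 220 225 230 235 240 245 250 255 260 265 270 275 280 285 290 295 300 305 310 315 320 325 330 335 340 345
200 152 150 146 142 150 142 132 139 156 157 158 141 33 38 37 38 31 131 135 137 138 133 130 137 137 103 132 109 127 139 210 201 178
203 150 152 146 141 147 14
[... 1749 characters left out ...]
1 157 155 149 152 137 131 134 116 36 36 33 36 93 77 77 52 155 152 155 158 156 153 129 99 99 159 154 147
248 156 147 142 112 95 86 89 121 130 140 157 154 126 36 34 44 39 91 76 82 54 154 149 108 109 115 152 132 95 120 100 109 126
251 159 158 125 96 98 93 91 111 129 139 152 152 131 39 37 42 35 64 79 81 56 153 153 99 101 79 154 136 94 155 122 80 97
254 153 154 143 101 96 94 95 92 127 139 154 152 133 40 39 34 39 41 77 86 59 152 148 99 101 81 154 134 94 156 120 64 98
257 155 151 153 104 93 95 92 85 129 137 143 151 139 41 39 36 33 26 77 81 59 163 142 98 97 54 153 135 93 152 119 54 101
260 153 155 151 101 95 95 92 65 130 140 142 150 145 34 38 41 38 23 83 82 45 33 66 97 90 50 155 135 87 157 119 45 95
```

>>> {"fn": "drive_tool", "kwargs": {
  "increments": [0, -0.001, -0.0015, 0, 0, -0.001, -0.0005, 0, 0, -0.001, 0, 0, 0, 0, 0, 0]
}}

```text
clock: 26.43
eef_pos: [0.6198, -0.0397, 0.1969]
tool_rot: [2.483, 1.904, 0.017]
force: [7.6, -1.9, 3.0]
grip_width: 0.0132
gripper_force: 7.3
```

>>> {"fn": "drive_tool", "kwargs": {
  "increments": [0, -0.001, -0.0005, 0, 0, -0.001, 0, 0, 0, 0, 0, 0]
}}

```text
clock: 26.68
eef_pos: [0.6169, -0.0389, 0.1967]
tool_rot: [2.484, 1.906, 0.015]
force: [7.5, -2.3, 2.0]
grip_width: 0.0133
gripper_force: 5.5
```

```bash
python3 -c "
from geo import *
st()"
```

```text
t 26.68 tcp_c [ 36.   -0.4 196.7] h 1.309 w 13.3 Fc [ 7.8 -0.3  2. ] gf 5.5
```

>>> {"fn": "drive_tool", "kwargs": {
  "increments": [0, -0.001, 0.0005, 0, 0, 0, 0, 0]
}}

```text
clock: 26.85
eef_pos: [0.6159, -0.0386, 0.196]
tool_rot: [2.484, 1.906, 0.015]
force: [7.3, -1.6, 3.0]
grip_width: 0.0133
gripper_force: 6.5
```

>>> {"fn": "drive_tool", "kwargs": {
  "increments": [0, -0.001, 0.0005, 0, 0, 0, 0, 0]
}}

```text
clock: 27.02
eef_pos: [0.6157, -0.0386, 0.196]
tool_rot: [2.483, 1.905, 0.016]
force: [9.2, -3.9, 3.1]
grip_width: 0.0135
gripper_force: 7.2
```

>>> {"fn": "drive_tool", "kwargs": {
  "increments": [0, -0.001, 0, 0, 0, 0, 0, 0]
}}

```text
clock: 27.18
eef_pos: [0.6156, -0.0386, 0.1962]
tool_rot: [2.482, 1.904, 0.019]
force: [11.0, -3.3, 2.1]
grip_width: 0.0132
gripper_force: 7.7
```

>>> {"fn": "drive_tool", "kwargs": {
  "increments": [0, -0.001, 0, 0, 0, -0.001, 0, 0, 0, 0, 0, 0, 0, 0, 0, 0]
}}

```text
clock: 27.52
eef_pos: [0.6152, -0.0385, 0.1964]
tool_rot: [2.48, 1.902, 0.022]
force: [15.5, -4.4, -0.3]
grip_width: 0.013
gripper_force: 8.7
```

```bash
python3 look.py 39 w15 250 350
```

```text
t 27.52 tcp_c [ 34.3  -0.4 196.4] h 1.309 w 13.0 Fc [16.1 -0.3 -0.3] gf 8.7
-0.35 pin [-26. 199.] top [ 42. 199.] [337, 237] foot [323, 223] arms +y [213, 242] [263, 234] [299, 228] hook [ 25. 175.]
-0.3 pin [-26. 199.] top [ 41. 202.] [336, 240] foot [324, 225] arms +y [212, 242] [263, 235] [300, 230] hook [ 26. 178.]
-0.25 pin [-26. 199.] top [ 41. 205.] [336, 243] foot [325, 227] arms +y [212, 242] [263, 236] [300, 232] hook [ 27. 180.]
-0.2 pin [-26. 199.] top [ 41. 208.] [336, 247] foot [326, 230] arms +y [212, 242] [263, 237] [301, 234] hook [ 27. 183.]
-0.1 pin [-25. 199.] top [ 40. 215.] [335, 254] foot [329, 235] arms +y [212, 243] [263, 240] [303, 238] hook [ 29. 189.]
0 pin [-24. 199.] top [ 39. 222.] [334, 261] foot [332, 241] arms +y [213, 244] [264, 243] [305, 243] hook [ 31. 195.]
    250 255 260 265 270 275 280 285 290 295 300 305 310 315 320 325 330 335 340 345
200 158 127 38 40 40 35 50 131 133 138 138 132 131 138 136 135 221 217 168 130
203 155 130 38 32 34 40 27 147 152 154 154 161 163 157 157 157 152 236 234 233
206 157 138 30 36 36 37 14 159 124 95 102 160 158 1
[... 693 characters left out ...]
158 155 153
236 84 87 93 97 96 97 93 103 108 123 142 147 154 153 152 89 111 160 156 153
239 100 122 143 148 146 151 156 151 155 149 154 152 154 153 148 97 85 154 155 156
242 156 149 151 152 139 92 41 162 154 152 155 152 155 150 151 94 95 158 155 152
245 155 153 65 33 38 38 36 164 157 154 157 150 155 150 149 95 98 113 157 154
248 155 151 76 39 38 38 37 159 155 149 112 110 112 151 150 94 114 111 109 109
251 155 153 84 37 37 34 37 161 152 153 101 101 73 151 150 93 150 136 78 98
254 153 151 96 26 36 32 36 156 151 149 100 100 74 152 149 92 150 137 63 98
257 150 152 105 40 27 37 30 160 163 143 97 95 80 151 147 93 149 137 56 100
260 140 151 113 36 39 34 35 75 32 70 98 89 54 154 149 93 148 139 36 99
```

>>> {"fn": "drive_tool", "kwargs": {
  "increments": [0, 0.0015, 0, 0, 0, 0.0015, 0, 0, 0, 0.0015, 0, 0, 0, 0.0015, 0, 0, 0, 0, 0, 0]
}}

```text
clock: 27.98
eef_pos: [0.6158, -0.0386, 0.1947]
tool_rot: [2.488, 1.908, 0.009]
force: [5.9, -1.3, 6.3]
grip_width: 0.0133
gripper_force: 9.0
```

```bash
python3 -c "
from geo import *
st()"
```

```text
t 27.98 tcp_c [ 34.8  -0.4 194.7] h 1.309 w 13.3 Fc [6.  0.2 6.3] gf 9.0
```

>>> {"fn": "drive_tool", "kwargs": {
  "increments": [0, 0.001, 0, 0, 0, 0.001, 0, 0, 0, 0.001, 0, 0, 0, 0.001, 0, 0, 0, 0, 0, 0]
}}

```text
clock: 28.4
eef_pos: [0.6165, -0.0389, 0.192]
tool_rot: [2.492, 1.912, 0.001]
force: [2.9, -0.6, 2.7]
grip_width: 0.0136
gripper_force: 4.3
```

>>> {"fn": "drive_tool", "kwargs": {
  "increments": [0, 0.001, 0, 0, 0, 0, 0, 0, 0, 0, 0, 0, 0, 0, 0, 0],
  "gripper": 0.4
}}

```text
clock: 28.73
eef_pos: [0.6171, -0.0391, 0.1919]
tool_rot: [2.493, 1.912, 0.0]
force: [2.7, -0.6, 1.4]
grip_width: 0.0257
gripper_force: 1.4
```

```bash
python3 look.py 39 w16 290 350
```

```text
t 28.73 tcp_c [ 36.2  -0.6 191.9] h 1.309 w 25.7 Fc [2.8 0.1 1.4] gf 1.4
-0.35 pin [-26. 199.] top [ 42. 199.] [333, 241] foot [320, 226] arms +y [206, 244] [258, 237] [296, 231] hook [ 25. 175.]
-0.3 pin [-26. 199.] top [ 41. 202.] [332, 244] foot [321, 228] arms +y [206, 245] [258, 238] [296, 233] hook [ 26. 178.]
-0.25 pin [-26. 199.] top [ 41. 205.] [332, 247] foot [322, 230] arms +y [205, 245] [257, 239] [296, 235] hook [ 27. 180.]
-0.2 pin [-26. 199.] top [ 41. 208.] [331, 251] foot [323, 233] arms +y [205, 245] [257, 240] [297, 237] hook [ 27. 183.]
-0.1 pin [-25. 199.] top [ 40. 215.] [330, 258] foot [325, 238] arms +y [205, 246] [258, 243] [298, 242] hook [ 29. 189.]
0 pin [-24. 199.] top [ 39. 222.] [328, 267] foot [328, 245] arms +y [207, 247] [258, 247] [300, 247] hook [ 31. 195.]
    290 295 300 305 310 315 320 325 330 335 340 345
200 138 137 136 131 138 139 139 143 178 217 216 218
203 136 142 133 133 137 104 126 108 128 148 153 211
206 164 154 160 161 160 158 159 158 157 157 236 235
209 66 64 76 159 158 158 159 158 156 160 193 233
212 154 111 69 29 29 38 158 155 159 161 150 234
215 161 160 74 27 38 47 159 159 155 160 157 149
218 156 161 76 33 36 45 161 156 159 160 155 153
221 156 158 76 160 157 159 159 158 160 162 153 155
224 85 78 81 155 155 158 159 157 158 160 157 156
227 83 47 47 161 158 157 160 157 159 160 157 156
230 83 59 47 91 117 158 159 159 156 156 159 159
233 100 65 108 117 133 153 96 83 159 156 155 156
236 147 150 148 153 150 156 106 90 157 157 156 157
239 153 154 151 151 148 158 100 103 133 157 155 157
242 152 153 147 151 149 154 98 102 89 156 157 156
245 152 156 147 152 152 157 100 102 114 158 156 158
248 160 157 150 151 152 155 98 102 150 128 156 155
251 100 22 150 151 150 154 98 102 157 125 155 157
254 99 33 156 152 149 154 100 102 157 123 157 156
257 101 33 156 151 151 153 100 102 158 130 154 156
260 100 26 153 151 149 153 100 99 155 129 154 156
```

>>> {"fn": "drive_tool", "kwargs": {
  "increments": [0, 0.0015, 0, 0, 0, 0, 0, 0]
}}

```text
clock: 28.95
eef_pos: [0.6176, -0.0393, 0.1918]
tool_rot: [-2.491, -1.911, 0.002]
force: [-1.5, -0.1, 2.0]
grip_width: 0.0259
gripper_force: 1.5
```

>>> {"fn": "drive_tool", "kwargs": {
  "increments": [0, 0, -0.001, 0, 0, 0, -0.001, 0, 0, 0, 0, 0]
}}

```text
clock: 29.2
eef_pos: [0.6179, -0.0394, 0.1935]
tool_rot: [-2.492, -1.912, 0.002]
force: [-0.9, 0.1, 0.2]
grip_width: 0.0256
gripper_force: 0.0
```

```bash
python3 look.py 39 w17 290 350 | grep -v 'pin'
```

```text
t 29.2 tcp_c [ 37.   -0.7 193.5] h 1.309 w 25.6 Fc [-0.9 -0.1  0.2] gf 0.0
    290 295 300 305 310 315 320 325 330 335 340 345
200 138 138 135 134 140 137 136 144 148 218 220 221
203 130 127 151 137 144 150 157 160 161 245 236 238
206 158 158 163 163 158 159 162 152 160 161 236 237
209 79 81 142 164 161 157 156 157 162 162 153 236
212 163 122 33 37 37 122 162 156 159 162 155 237
215 160 154 33 31 37 120 158 156 160 158 155 241
218 157 158 82 135 147 158 159 158 161 159 159 197
221 157 98 125 158 153 154 158 155 163 158 157 161
224 80 78 111 162 155 156 158 157 159 160 156 159
227 80 55 62 87 159 158 159 155 160 156 157 157
230 81 57 46 83 86 120 81 159 158 161 157 160
233 99 126 143 153 153 140 98 116 160 161 155 158
236 148 154 150 154 148 143 102 81 160 157 156 158
239 151 153 151 153 148 140 102 97 146 154 156 160
242 151 154 145 153 151 141 100 100 81 157 156 158
245 151 149 150 151 151 138 99 121 141 158 155 158
248 154 157 149 151 151 142 102 137 148 161 158 157
251 101 31 149 152 154 142 100 134 146 158 156 160
254 98 29 154 154 150 143 101 133 149 162 157 157
257 102 32 157 153 149 143 101 133 144 160 159 156
260 97 28 155 156 152 142 103 137 146 157 155 158
```

>>> {"fn": "drive_tool", "kwargs": {
  "increments": [0, 0.001, -0.002, 0, 0, 0.001, -0.004, 0, 0, 0, -0.008, 0, 0, 0, -0.012, 0, 0, 0, -0.016, 0, 0, 0, -0.012, 0, 0, -0.004, -0.004, 0, 0, -0.008, 0, 0, 0, -0.01, 0, 0, 0, -0.01, 0, 0]
}}

```text
clock: 30.08
eef_pos: [0.5878, -0.0314, 0.2512]
tool_rot: [-2.492, -1.911, 0.002]
force: [-0.3, -0.2, 0.6]
grip_width: 0.0255
gripper_force: 0.0
```

>>> {"fn": "drive_tool", "kwargs": {
  "increments": [0, -0.01, 0, 0, 0, -0.006, 0.004, 0, 0, -0.002, 0.007, 0, 0, 0, 0.005, 0, 0, 0, 0, 0],
  "gripper": 1
}}

```text
clock: 30.5
eef_pos: [0.5709, -0.027, 0.2339]
tool_rot: [-2.491, -1.911, 0.003]
force: [0.3, 0.7, -1.4]
grip_width: 0.0001
gripper_force: 0.0
```

```bash
python3 look.py 40 w18 300 450
```

```text
t 30.5 tcp_c [-11.6  -0.7 233.9] h 1.309 w 0.1 Fc [ 0.1  0.7 -1.4] gf 0.0
-0.35 pin [-25. 199.] top [ 43. 199.] [411, 211] foot [393, 201] arms +y [310, 213] [347, 209] [375, 205] hook [ 26. 176.]
-0.3 pin [-25. 199.] top [ 42. 202.] [411, 213] foot [395, 203] arms +y [309, 214] [347, 209] [376, 206] hook [ 27. 178.]
-0.25 pin [-25. 199.] top [ 42. 206.] [412, 215] foot [397, 204] arms +y [309, 214] [348, 210] [377, 207] hook [ 28. 181.]
-0.2 pin [-25. 199.] top [ 42. 209.] [413, 217] foot [399, 206] arms +y [309, 214] [348, 211] [378, 209] hook [ 28. 184.]
-0.1 pin [-24. 199.] top [ 41. 216.] [415, 221] foot [403, 209] arms +y [310, 214] [350, 213] [382, 212] hook [ 30. 189.]
0 pin [-23. 200.] top [ 40. 223.] [417, 226] foot [408, 213] arms +y [311, 215] [352, 215] [385, 215] hook [ 32. 195.]
    300 305 310 315 320 325 330 335 340 345 350 355 360 365 370 375 380 385 390 395 400 405 410 415 420 425 430 435 440 445
200 162 172 174 162 128 152 152 130 33 33 40 66 142 127 104 168 147 239 149 186 230 229 228 228 156 156 241 213 84 216
203 159 79 112 141 129 151 153 124 42 35 44 58 139 7
[... 1543 characters left out ...]
180 170 168 170
245 80 79 82 74 136 134 139 169 58 51 60 85 91 127 178 150 144 227 98 110 105 224 228 190 198 196 184 176 174 173
248 80 82 83 84 133 115 103 78 93 98 87 167 213 209 222 223 171 229 220 109 116 225 227 175 197 198 194 180 172 169
251 81 85 88 96 67 26 91 93 144 143 227 212 128 229 212 228 228 229 228 102 124 224 226 177 205 202 196 181 160 159
254 81 82 89 91 65 30 93 93 54 47 51 178 234 215 196 144 186 203 209 217 128 221 213 170 204 198 184 189 157 156
257 84 80 92 95 68 25 92 98 54 49 57 152 205 209 204 203 207 206 210 211 174 179 215 160 207 198 182 174 156 156
260 31 26 97 97 55 18 97 98 29 32 61 160 206 209 204 202 207 207 211 210 211 211 213 150 189 177 160 176 176 184
```

>>> {"fn": "drive_tool", "kwargs": {
  "increments": [0, -0.005, 0, 0, 0, -0.005, 0, 0, 0, -0.004, 0, 0, 0, 0, 0, 0]
}}

```text
clock: 30.88
eef_pos: [0.559, -0.0236, 0.2367]
tool_rot: [2.491, 1.911, 0.002]
force: [3.5, -1.6, -1.6]
grip_width: 0.0004
gripper_force: 1.4
```

>>> {"fn": "drive_tool", "kwargs": {
  "increments": [0, -0.003, 0, 0, 0, -0.003, 0, 0, 0, 0, 0, 0]
}}

```text
clock: 31.13
eef_pos: [0.5535, -0.022, 0.2368]
tool_rot: [2.491, 1.911, 0.003]
force: [3.3, -1.5, 0.0]
grip_width: -0.0002
gripper_force: 1.8
```

```bash
python3 -c "
from geo import *
st()"
```

```text
t 31.13 tcp_c [-29.7  -0.4 236.8] h 1.309 w -0.2 Fc [ 3.6 -0.6  0. ] gf 1.8
```

>>> {"fn": "drive_tool", "kwargs": {
  "increments": [0, -0.0035, 0.001, 0, 0, -0.0035, 0.0015, 0, 0, -0.0035, 0.0015, 0, 0, 0, 0, 0]
}}

```text
clock: 31.47
eef_pos: [0.5433, -0.0193, 0.2327]
tool_rot: [2.491, 1.911, 0.003]
force: [4.6, -1.4, -0.3]
grip_width: -0.0
gripper_force: 1.8
```

```bash
python3 look.py 38 w19 410 470; python3 -c "
from geo import *
d=pickle.load(open('w19.pkl','rb'))
for th in(1.2,1.0,.9,.8,.7):
  f=lambda r,Y:P(d,-20-r*np.cos(th)+8*np.sin(th),Y,187+r*np.sin(th)+8*np.cos(th))
  print(th,'tip',f(62,13),f(62,-13),'r40',f(40,11))
g=cv2.cvtColor(d['image'],cv2.COLOR_RGB2GRAY)
print('   ',*range(240,350,5))
for r in range(200,290,4): print(r,*g[r,240:350:5])"
```

```text
t 31.47 tcp_c [-40.3  -0.4 232.7] h 1.309 w -0.0 Fc [ 4.8 -0.1 -0.3] gf 1.8
-0.35 pin [-27. 198.] top [ 41. 198.] [454, 211] foot [432, 202] arms +y [353, 214] [388, 209] [414, 205] hook [ 24. 175.]
-0.3 pin [-27. 198.] top [ 40. 201.] [455, 213] foot [435, 203] arms +y [352, 214] [389, 210] [416, 207] hook [ 25. 177.]
-0.25 pin [-27. 198.] top [ 40. 205.] [457, 215] foot [437, 204] arms +y [352, 214] [389, 211] [418, 208] hook [ 26. 180.]
-0.2 pin [-27. 198.] top [ 40. 208.] [458, 217] foot [440, 206] arms +y [352, 214] [390, 211] [420, 209] hook [ 26. 183.]
-0.1 pin [-26. 198.] top [ 39. 215.] [462, 222] foot [445, 210] arms +y [353, 215] [393, 213] [424, 212] hook [ 28. 188.]
0 pin [-25. 199.] top [ 38. 222.] [466, 227] foot [452, 214] arms +y [355, 216] [396, 215] [429, 215] hook [ 30. 194.]
    410 415 420 425 430 435 440 445 450 455 460 465
200 129 147 232 148 231 231 231 228 230 229 92 106
203 50 125 149 150 232 230 230 228 229 198 97 138
206 56 52 67 108 223 221 231 229 229 207 106 137
209 217 229 231 224 135 98 194 226 227 194 165 106
212 226 227 226 224 90 101 102 190 228 1
[... 2405 characters left out ...]
 158 133 147 120 30 88 96 67 27 95 97 109 150
260 149 181 186 153 155 156 162 165 157 156 132 147 29 33 103 95 58 25 94 96 27 34
264 148 176 152 154 153 152 161 166 154 156 130 104 35 34 98 97 57 28 97 94 32 32
268 169 174 199 150 154 147 161 164 154 155 132 46 35 40 94 96 51 23 97 93 32 34
272 189 201 205 156 152 149 162 165 155 155 129 27 33 25 97 92 41 24 95 95 31 28
276 220 207 178 153 152 146 161 165 153 159 127 28 35 29 97 97 38 32 97 93 33 26
280 200 198 179 145 154 144 159 166 154 157 127 28 30 37 94 97 38 26 92 88 28 19
284 172 202 183 139 149 143 161 165 155 155 129 36 34 32 94 94 24 25 97 92 38 32
288 152 190 197 140 155 146 160 168 160 153 159 32 18 30 152 148 39 47 145 151 23 32
```

>>> {"fn": "drive_tool", "kwargs": {
  "increments": [0, -0.003, 0.0028, 0, 0, -0.003, 0.0028, 0, 0, -0.003, 0.003, 0, 0, 0, 0, 0]
}}

```text
clock: 31.85
eef_pos: [0.5337, -0.0166, 0.2249]
tool_rot: [-2.493, -1.912, -0.001]
force: [1.6, -1.4, 6.5]
grip_width: -0.0002
gripper_force: 2.7
```

```bash
python3 -c "
from geo import *
st()"
```

```text
t 31.85 tcp_c [-5.020e+01 -2.000e-01  2.249e+02] h 1.309 w -0.2 Fc [ 1.9 -0.9  6.5] gf 2.7
```

>>> {"fn": "drive_tool", "kwargs": {
  "increments": [0, -0.002, 0.0032, 0, 0, -0.002, 0.0032, 0, 0, -0.002, 0.0032, 0, 0, 0, 0, 0]
}}

```text
clock: 32.18
eef_pos: [0.5265, -0.0146, 0.2143]
tool_rot: [-2.49, -1.91, 0.003]
force: [-2.1, 0.8, 5.8]
grip_width: 0.0001
gripper_force: 2.4
```

>>> {"fn": "drive_tool", "kwargs": {
  "increments": [0, -0.0015, 0.003, 0, 0, -0.0015, 0.003, 0, 0, 0, 0, 0]
}}

```text
clock: 32.43
eef_pos: [0.5238, -0.0139, 0.2076]
tool_rot: [-2.49, -1.911, 0.003]
force: [-1.0, 0.8, 1.9]
grip_width: 0.0
gripper_force: 1.2
```

```bash
python3 -c "
from geo import *
st()"
```

```text
t 32.43 tcp_c [-6.050e+01 -2.000e-01  2.076e+02] h 1.309 w 0.0 Fc [-1.2  0.6  1.9] gf 1.2
```

>>> {"fn": "drive_tool", "kwargs": {
  "increments": [0, -0.0005, 0.002, 0, 0, -0.0005, 0.002, 0, 0, -0.0005, 0.0015, 0, 0, 0, 0, 0]
}}

```text
clock: 32.77
eef_pos: [0.5231, -0.014, 0.2016]
tool_rot: [-2.492, -1.911, 0.002]
force: [-0.9, 0.8, 1.1]
grip_width: -0.0001
gripper_force: 0.3
```

>>> {"fn": "drive_tool", "kwargs": {
  "increments": [0, 0, 0.0015, 0, 0, 0, 0.0015, 0, 0, 0, 0, 0]
}}

```text
clock: 33.02
eef_pos: [0.5236, -0.0142, 0.1988]
tool_rot: [-2.492, -1.912, 0.001]
force: [-1.1, 0.3, 0.5]
grip_width: 0.0004
gripper_force: 0.1
```

>>> {"fn": "drive_tool", "kwargs": {
  "increments": [0, 0, 0.001, 0, 0, 0, 0.001, 0, 0, 0, 0, 0]
}}

```text
clock: 33.27
eef_pos: [0.5237, -0.0142, 0.197]
tool_rot: [-2.492, -1.912, 0.0]
force: [0.2, -0.2, -0.1]
grip_width: -0.0003
gripper_force: 0.0
```

>>> {"fn": "drive_tool", "kwargs": {
  "increments": [0, 0, 0.001, 0, 0, 0, 0.001, 0, 0, 0, 0, 0]
}}

```text
clock: 33.52
eef_pos: [0.5238, -0.0141, 0.1951]
tool_rot: [-2.492, -1.912, 0.0]
force: [-0.5, -0.0, 0.1]
grip_width: 0.0002
gripper_force: 0.0
```

>>> {"fn": "drive_tool", "kwargs": {
  "increments": [0, 0, 0.001, 0, 0, 0, 0.001, 0, 0, 0, 0, 0]
}}

```text
clock: 33.77
eef_pos: [0.5239, -0.0142, 0.195]
tool_rot: [2.492, 1.912, 0.0]
force: [-4.1, 0.7, 8.5]
grip_width: 0.0002
gripper_force: 4.4
```

>>> {"fn": "drive_tool", "kwargs": {
  "increments": [0, 0, 0.001, 0, 0, 0, 0, 0]
}}

```text
clock: 33.93
eef_pos: [0.5239, -0.0142, 0.1949]
tool_rot: [2.492, 1.912, 0.001]
force: [-6.0, 0.7, 13.2]
grip_width: -0.0003
gripper_force: 6.6
```

>>> {"fn": "drive_tool", "kwargs": {
  "increments": [0, 0, -0.004, 0, 0, 0, -0.008, 0, 0, 0, -0.016, 0, 0, 0, -0.03, 0, 0, 0.0, -0.035, 0, 0, 0.01, -0.035, 0, 0, 0.02, 0, 0, 0, 0.02, 0, 0, 0, 0, 0, 0, 0, 0, 0, 0]
}}

```text
clock: 34.77
eef_pos: [0.5724, -0.0273, 0.32]
tool_rot: [-2.492, -1.911, 0.001]
force: [-0.3, -0.1, -0.7]
grip_width: 0.0002
gripper_force: 0.0
```

```bash
python3 -c "
from geo import *
st(); d=cams.get_image('wrist'); pickle.dump(d,open('w20.pkl','wb'))
pin=np.array([-32.9,185.6])
for a in(.0,.1,.4):
    R=np.array([[np.cos(a),-np.sin(a)],[np.sin(a),np.cos(a)]]);q=pin+R@[63.3,23]
    print(a,'top',q.round(),P(d,q[0],15.5,q[1]),P(d,q[0],-15.5,q[1]))
print('lever tip face',P(d,-82,13,195),P(d,-82,-13,195),'gap fixed edge',P(d,0,60,176),'lid edge 9/14.5',P(d,9,60,176),P(d,14.5,60,176))
g=cv2.cvtColor(d['image'],cv2.COLOR_RGB2GRAY)
u,v=P(d,5,60,176); o=u-20; print('gap row',v,'cols',o); 
for vv in(v-8,v,v+8): print(*g[vv,o:o+44])
u,v=P(d,29,0,207); print('   ',*range(u-45,u+40,4))
for r in range(v-40,v+40,4): print(r,*g[r,u-45:u+40:4])
u,v=P(d,-72,0,195); print('lever end','   ',*range(u-30,u+40,4))
for r in range(v-26,v+27,4): print(r,*g[r,u-30:u+40:4])
"
```

```text
t 34.77 tcp_c [-10.   -0.6 320. ] h 1.308 w 0.2 Fc [-0.3 -0.2 -0.7] gf 0.0
0.0 top [ 30. 209.] [370, 179] [369, 213]
0.1 top [ 28. 215.] [368, 181] [366, 216]
0.4 top [ 16. 231.] [356, 187] [355, 223]
lever tip face [243, 178] [245, 206] gap fixed edge [334, 123] lid edge 9/14.5 [344, 123] [350, 123]
gap row 123 cols 319
202 205 210 213 213 214 216 215 214 213 211 209 173 40 40 45 51 47 50 46 46 50 47 107 176 185 180 177 180 181 185 188 192 193 192 192 190 189 181 181 179 182 189 189
204 205 207 212 214 215 215 215 215 214 213 212 171 32 50 50 52 46 50 48 47 47 54 79 137 186 180 177 179 181 187 191 195 192 192 193 189 185 183 180 181 185 187 193
204 203 209 215 213 215 215 215 216 212 212 207 168 41 47 51 46 54 50 49 45 40 73 102 139 186 183 181 181 188 190 194 193 192 192 189 189 185 180 183 186 190 190 193
    322 326 330 334 338 342 346 350 354 358 362 366 370 374 378 382 386 390 394 398 402 406
156 214 214 194 47 48 175 189 196 191 189 198 196 202 201 202 206 211 153 154 157 134 105
160 216 215 192 52 45 188 243 238 237 233 234 235 232 234 226 232 195 151 152 179 108 202
164 233 
[... 2016 characters left out ...]
147 152 154 149 149 150 153 151 150
186 99 96 109 67 145 148 38 39 95 144 145 144 148 147 146 146 146 144
190 105 96 102 62 142 147 28 31 56 146 143 144 145 147 146 145 148 148
194 104 103 99 60 150 150 34 32 56 150 146 152 151 153 151 150 152 148
198 163 162 158 116 154 144 31 42 19 147 148 149 143 146 147 148 147 145
202 166 161 163 140 144 138 153 153 155 142 147 146 145 145 145 145 143 146
206 168 175 184 188 134 150 132 122 120 120 123 125 127 123 122 117 124 133
210 159 199 193 194 138 148 138 143 155 148 146 154 148 141 139 128 136 135
214 156 199 193 198 155 149 137 149 156 149 143 157 147 143 136 126 135 137
218 140 204 194 198 177 148 139 150 158 148 148 153 152 142 134 127 134 137
```

```bash
python3 -c "
from geo import *
st()
from bench import finish_job
print(finish_job())"
```

```text
t 34.82 tcp_c [-10.7  -0.6 319.7] h 1.309 w -0.0 Fc [-0.8 -0.7 -1. ] gf 0.0
the job is handed in; nothing more can be done
None
```

I handed the job in at 34.8 s on the robot's clock with the latch closed; no verdict came back. On the last readings the lever was home on its buffer, the lid drawn in to a gap of about 10 mm, and the hand clear. The claw bit on the second try, after slipping off once. I could not measure its final force on the keeper.

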